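# Set out the under-sink tray

## Task

Set out the under-sink tray: stand the jug, still upside down, in the middle of the round turntable with the tap aerator upright and centred on top of it. Stand the two spray bottles upright, each centred on its own ring of the rubber mat, so that the taller bottle comes between the jug and the shorter bottle. Leave the brush and the mousetrap where they lie.

Things in the scene. Friction and masses are not known exactly. Their poses are not given: they have to be found in the camera images.
- tall_bottle: Taller of two closed trigger spray bottles, loose, upright, 195 mm high, 0.28 kg: milky round body 56 mm across up to 119 mm, shoulder to 149 mm, neck 26 mm across to 167 mm, then a dark head block 24 mm wide (along its y) and 60 mm long (x -38 to +22 mm), 28 mm tall, good to grip across its width; nozzle and trigger on -x. Origin: centre of the underside, z up.
- short_bottle: Shorter of the two spray bottles, loose, upright, 155 mm high, 0.24 kg: milky round body 62 mm across up to 84 mm, shoulder to 109 mm, neck 26 mm across to 127 mm, then a dark head block 24 mm wide (along its y) and 60 mm long (x -38 to +22 mm), 28 mm tall; nozzle and trigger on -x. Origin: centre of the underside, z up.
- jug: Purple plastic jug, loose, 0.14 kg, upside down on its rim: 85 mm high, 59 mm across near the foot (rim lip 64 mm, lowest 5 mm) tapering to 54 mm at its flat closed top. Handle on +x, out to 58 mm from the axis, 14 to 75 mm high; small spout at the foot on -x, out to 40 mm. Grip across the body along y. Origin: centre of the underside as it stands (its mouth), z up; flat top at z = 85 mm.
- aerator: Chrome tap aerator, a short round metal piece 24 mm high, about 45 g: lower 10 mm is 23 mm in diameter, the upper 14 mm is 26 mm in diameter and knurled, with dark mesh on top. Loose, stands upright. Origin: centre of the underside; z up.
- turntable: White round turntable, deck 180 mm across on a smaller grey base; flat deck top 30 mm above its underside, a thin dark ring 80 mm across printed round the deck's centre. Fixed, does not turn; stands on the tray left or right of the mat. Origin: centre of the underside, z up.
- mat: Grey flat rubber mat, 105 mm (x) by 210 mm (y), 4 mm thick, lying fixed on the tray, turned by up to about 15 degrees. Two thin dark printed rings, each 80 mm in diameter, centred 52 mm to the +y and 52 mm to the -y side of the mat's centre. Origin: centre of the underside; z up.
- brush: Green scrubbing brush lying bristles down, 150 mm long (y), 48 mm wide, 64 mm high with its bridge handle, at the far side of the tray. Bystander, loose, to be left alone. Origin: centre of the underside.
- mousetrap: Steel mousetrap, sprung, 98 mm long (y), 46 mm wide, 13 mm high, at the near side of the tray. Loose bystander, to be left alone. Origin: centre of the underside. It and all else stand on a beige tray, 460 by 900 mm, floor 4 mm above the work surface, rim 16 mm high.
Not all that is in view belongs to the job. Several things look just like the mat: the one meant starts farthest to the robot's left.

How it is judged (in metres and radians):
At the end, for the whole second after the job is handed in: Jug upside down on the deck, within 15 mm of its centre; aerator on the jug, within 12 mm of its centre; each bottle on the mat within 15 mm of its ring's centre along each mat axis, taller on the ring nearer the turntable; all four upright to 7 degrees, released, at rest (horizontal distance between jug and turntable below 0.015 m and z of jug in the frame of turntable between 0.024 and 0.036 m and horizontal distance between aerator and jug below 0.012 m and z of aerator in the frame of jug between 0.079 and 0.091 m and ((world y of turntable above 0 m and y of tall_bottle in the frame of mat between 0.037 and 0.067 m and y of short_bottle in the frame of mat between -0.067 and -0.037 m) or (world y of turntable below 0 m and y of tall_bottle in the frame of mat between -0.067 and -0.037 m and y of short_bottle in the frame of mat between 0.037 and 0.067 m)) and x of tall_bottle in the frame of mat between -0.015 and 0.015 m and z of tall_bottle in the frame of mat between -0.002 and 0.01 m and x of short_bottle in the frame of mat between -0.015 and 0.015 m and z of short_bottle in the frame of mat between -0.002 and 0.01 m and angle between each of tall_bottle, short_bottle, jug, aerator's own z axis and vertical below 0.12 rad and linear speed of each of tall_bottle, short_bottle, jug, aerator below 0.02 m/s and angular speed of each of tall_bottle, short_bottle, jug, aerator below 0.2 rad/s); the robot touches nothing.
It fails at once if the brush was moved by more than 20 mm (distance of brush from where it was at the start of the episode above 0.02 m).
It fails at once if the mousetrap was moved by more than 20 mm (distance of mousetrap from where it was at the start of the episode above 0.02 m).
It also fails if it takes over 128 s, if anything falls off the work surface, if the arm or the gripper's body presses on something with over 40 N, if the wrist force passes 120 N, or if a joint passes its speed limit or range.

## Robot

A 6-joint arm with a two-finger parallel gripper is mounted at the origin on the work surface. World frame = base frame: x ahead of the robot, y to its left, z up, the work surface at z = 0. Lengths are in m, angles in degrees, forces in N, time in s.
With the tool pointing down it reaches from about 0.3 to 0.75 m from the base axis. Payload 8.5 kg.
Tool frame: the origin (TCP) lies at the very end of the fingers, on their centre line; the grasp point (between the pads) lies 19 mm behind it (env.grasp_offset is the distance from the TCP to the grasp point, in m); y points along the fingers, z is the direction in which the jaws open and shut, and the axes are right-handed (so a half turn about y gives the same grasp; the last joint's range is limited). The gripper opens to 85 mm and grips with 20 to 120 N. Pads are 22 mm wide; open, the fingers measure 114 mm over their backs; the gripper's body (76 mm by 85 mm) begins 54 mm behind the grasp point. The pads swing forward as they close: fully open they stand 13 mm farther back than shut.
Start: joints at [-82.007, 21.807, 74.336, -0, 83.858, -12.336], TCP at [0.191, -0.516, 0.231] pointing down, gripper open.
Joint ranges: [-178.18, 178.18], [-50.72, 133.34], [12.68, 142.11], [-81.47, 261.47], [9.98, 163.14], [-165.26, 165.26]. Speed limits (degrees/s): [136.94, 136.94, 180, 180, 180, 180].

## Interface

Orientations are given as a 3x3 rotation matrix whose columns are the frame's x, y, z axes.
In Python, from rig import env gives the robot as it stands. The module is installed in compiled form; this text tells all that it offers.
- The arm moves only by the shell command python3 -m pendant 'ROWS' [FORCE]. ROWS is JSON, a list of rows, each a list of 3 entries, a list of its own where there are three numbers: the shift along the world's x, y, z as a fraction of full scale, then the turn about the world's z as a fraction of full scale, then the opening, from 0 (shut) to 1 (fully open). A call has 1 to 12 rows; each row shifts and turns the commanded pose from where the row before left it; what a row does not reach is not made up. Full scale, the value 1, is 30 mm for a shift and 5 degrees for a turn. A row lasts 1/12 s, in which the tool goes at most 41.7 mm and 7.16 degrees, less where a joint would pass 70% of its speed; a pose out of reach is approached as far as the arm can. A call with a number of a shift or a turn outside -1 to 1 is refused whole. A call with a gripper value outside its range is refused whole. The fingers move at their own pace and stop on an object; FORCE is the grip in N (left out, the last holds). Time passes only in rows, so rows that do not move let the fingers close. It gives the time, the measured TCP pose, the force and the opening at its end, in the units of the state.
- env.observe(): the state, without advancing time (a new reading comes with each control period).
- env.get_image(name): name is "scene" or "top"; returns (picture, depth): 384x512x3 uint8, red, green, blue; 384x512 float32, m along the optical axis (not along the pixel's ray), 0 where there is no reading.
- env.camera_model(name): a dict with "camera_matrix" (3x3 intrinsics, pixels), "dist_coeffs" ([k1, k2, p1, p2, k3] as OpenCV has them; the pictures are not rectified), "R" (3x3) and "t" (3): a world point X has camera coordinates R X + t. Camera axes: x right, y down, z forward; pixel columns grow to the right and rows downward; lengths in m; the calibration is good to about 2 mm. A picture is of the moment at which its call begins. camera_model takes no time and is no camera call.
- env.close_job(): hands the job in, once; it reports no verdict.
The state is a dict: "time_s": time; "q": joint angles; "qvel": joint speeds; "joint_efforts": joint torques, N m; "position": TCP position; "tool_rot": TCP orientation; "ft_force": force on the tool from outside, world axes, zero at the start; "wrist_torque": the same for the moment, N m; "grip_width": finger opening in m.
Only numpy, scipy, OpenCV 4.12 (cv2) and the standard library are available. Lean on these libraries where they do the work, as an engineer would, in place of code of your own. Each camera call takes 0.05 s, during which the arm holds its last target.

## Working session

There is one attempt and no reset: what is moved stays moved. The work goes in short steps, Python scripts to look and compute and a shell command to move; the robot and the scene stay as the last step left them, time stands still between calls to the robot, and variables do not carry over. Pictures are saved under pics/ and viewed, and the job is handed in when it is done.

```bash
mkdir -p pics
python3 - <<'E'
from rig import env
import cv2,numpy as np
for n in ("scene","top"):
    im,d=env.get_image(n)
    cv2.imwrite(f"pics/{n}0.png",cv2.cvtColor(im,cv2.COLOR_RGB2BGR)); np.save(f"pics/{n}0.npy",d)
    c=env.camera_model(n); print(n,np.round(c["camera_matrix"],1).tolist(),np.round(c["R"],3).tolist(),np.round(c["t"],3), np.round(c["dist_coeffs"],3))
o=env.observe(); print(o["time_s"],np.round(o["position"],4),np.round(o["tool_rot"],3).tolist(),o["grip_width"],env.grasp_offset)
E
```

```text
scene [[358.4, 0.0, 254.3], [0.0, 358.4, 194.2], [0.0, 0.0, 1.0]] [[-0.825, 0.565, -0.015], [0.484, 0.692, -0.535], [-0.292, -0.448, -0.845]] [ 0.54  -0.169  1.294] [-0.069  0.     0.     0.     0.   ]
top [[480.4, 0.0, 251.1], [0.0, 480.4, 193.7], [0.0, 0.0, 1.0]] [[-0.005, -1.0, -0.005], [-0.986, 0.006, -0.166], [0.166, 0.004, -0.986]] [-0.102  0.571  1.264] [-0.119  0.     0.     0.     0.   ]
0.1 [ 0.191  -0.5155  0.2308] [[-0.938, -0.0, 0.347], [-0.347, 0.001, -0.938], [-0.0, -1.0, -0.001]] 0.08551730781276919 0.0187
```

View pics/scene0.png

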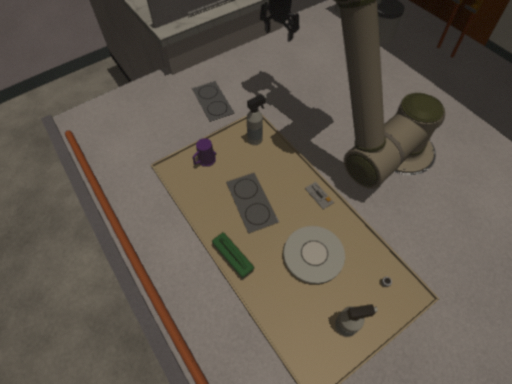

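View pics/top0.png

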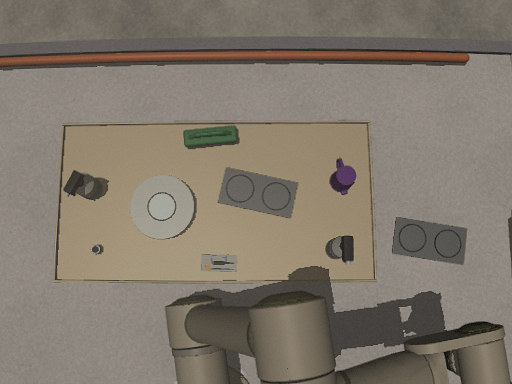

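The top view shows two mat look-alikes: A on the tray at (258,192), and B off the tray at (429,240). Image left is world +y, so A is the one farthest left. The spray bottles are at (90,185) and (342,248), the jug at (343,178), the aerator at (97,249) and the turntable at (163,207). Next I'll measure them and look at close crops.

```bash
cat > h.py <<'E'
from rig import env
import cv2,numpy as np
def grab(n,tag):
    im,d=env.get_image(n); im=cv2.cvtColor(im,cv2.COLOR_RGB2BGR)
    cv2.imwrite(f"pics/{n}{tag}.png",im); np.save(f"pics/{n}{tag}.npy",d); return im,d
def load(n,tag): return cv2.imread(f"pics/{n}{tag}.png"),np.load(f"pics/{n}{tag}.npy")
def cloud(n,d):
    c=env.camera_model(n);K=np.array(c["camera_matrix"]);R=np.array(c["R"]);t=np.array(c["t"])
    h,w=d.shape;v,u=np.mgrid[:h,:w]
    p=cv2.undistortPoints(np.stack([u,v],-1).reshape(-1,1,2).astype(float),K,np.array(c["dist_coeffs"])).reshape(h,w,2)
    X=np.dstack([p*d[...,None],d]); return (X-t)@R
def pix(n,uv,z):
    c=env.camera_model(n);K=np.array(c["camera_matrix"]);R=np.array(c["R"]);t=np.array(c["t"])
    p=cv2.undistortPoints(np.array(uv,float).reshape(-1,1,2),K,np.array(c["dist_coeffs"])).reshape(-1,2)
    r=np.c_[p,np.ones(len(p))]@R; o=-R.T@t
    return o+r*((z-o[2])/r[:,2])[:,None]
def proj(n,X):
    c=env.camera_model(n)
    return cv2.projectPoints(np.array(X,float).reshape(-1,1,3),cv2.Rodrigues(np.array(c["R"]))[0],np.array(c["t"]),np.array(c["camera_matrix"]),np.array(c["dist_coeffs"]))[0].reshape(-1,2)
def crop(n,tag,box,name,s=6):
    im,_=load(n,tag);x0,y0,x1,y1=box
    cv2.imwrite(f"pics/{name}.png",cv2.resize(im[y0:y1,x0:x1],None,fx=s,fy=s,interpolation=cv2.INTER_CUBIC))
E
python3 - <<'E'
from h import *
_,d=load("top","0"); P=cloud("top",d)
for nm,(x0,y0,x1,y1) in dict(left=(60,165,112,205),right=(320,230,362,268),jug=(325,155,362,198),aer=(88,240,108,258),tt=(128,172,198,242),mat=(215,165,300,220),brush=(180,120,240,150)).items():
    Q=P[y0:y1,x0:x1].reshape(-1,3); Q=Q[np.isfinite(Q).all(1)]
    print(nm,"zmax",np.round(np.percentile(Q[:,2],[50,90,98,100]),4))
    top=Q[Q[:,2]>np.percentile(Q[:,2],99.9)-0.008]
    print("   top pts",len(top),"mid",np.round((top.min(0)+top.max(0))/2,4),"ext",np.round(np.ptp(top,axis=0),4))
crop("top","0",(50,150,130,270),"c_left",5)
crop("top","0",(310,145,370,275),"c_right",4)
crop("top","0",(205,155,310,225),"c_mat",7)
im=np.hstack([cv2.imread("pics/c_left.png")[:520],cv2.imread("pics/c_right.png")[:520]]);cv2.imwrite("pics/c_lr.png",im)
E
```

```text
left zmax [0.0069 0.1549 0.161  1.3404]
   top pts 14 mid [ 0.3525 -0.1102  1.3404] ext [0. 0. 0.]
right zmax [0.0061 0.1972 0.201  1.3404]
   top pts 6 mid [ 0.3525 -0.1102  1.3404] ext [0. 0. 0.]
jug zmax [0.0059 0.0889 0.0923 1.3404]
   top pts 9 mid [ 0.3525 -0.1102  1.3404] ext [0. 0. 0.]
aer zmax [0.0053 0.0271 0.0325 1.3404]
   top pts 1 mid [ 0.3525 -0.1102  1.3404] ext [0. 0. 0.]
tt zmax [0.0322 0.0369 0.0392 1.3404]
   top pts 18 mid [ 0.3525 -0.1102  1.3404] ext [0. 0. 0.]
mat zmax [0.0064 0.0109 0.0135 1.3404]
   top pts 22 mid [ 0.3525 -0.1102  1.3404] ext [0. 0. 0.]
brush zmax [0.0371 0.052  0.0688 1.3404]
   top pts 2 mid [ 0.3525 -0.1102  1.3404] ext [0. 0. 0.]
```

View pics/c_lr.png

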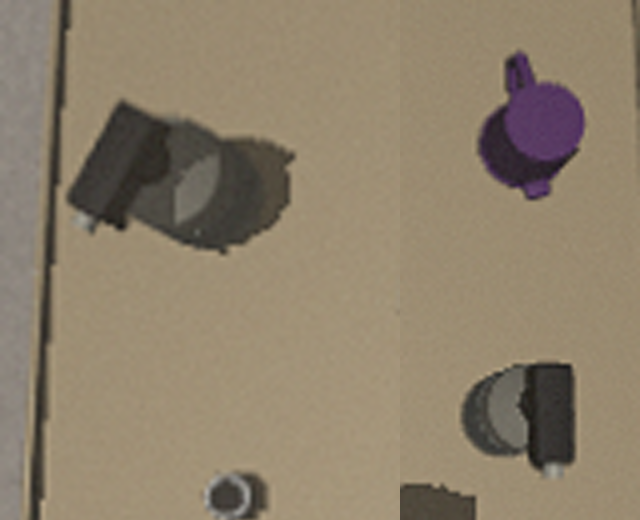

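View pics/c_mat.png

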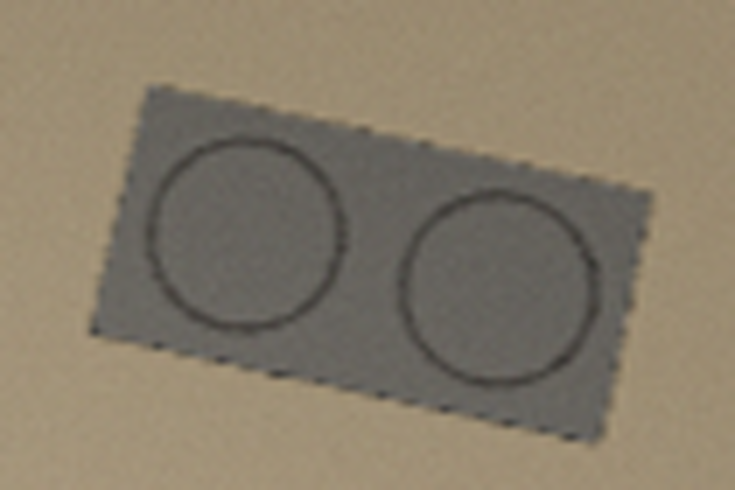

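```bash
python3 - <<'E'
from h import *
im,d=load("top","0"); P=cloud("top",d)
def sel(box,zlo,zhi):
    x0,y0,x1,y1=box; Q=P[y0:y1,x0:x1].reshape(-1,3); return Q[(Q[:,2]>zlo)&(Q[:,2]<zhi)]
for nm,box,z in (("short",(60,165,112,205),.159),("tall",(320,230,362,268),.199)):
    Q=sel(box,z-.007,z+.007); r=cv2.minAreaRect((Q[:,:2]*1000).astype(np.float32)); 
    print(nm,len(Q),"z",Q[:,2].mean(),r); print(np.round(cv2.boxPoints(r)).tolist())
Q=sel((325,155,362,198),.082,.096); print("jug",len(Q),cv2.minEnclosingCircle((Q[:,:2]*1000).astype(np.float32)),Q.mean(0))
Q=sel((325,155,362,198),.02,.075); 
Q=sel((88,240,108,258),.02,.036); print("aer",len(Q),cv2.minEnclosingCircle((Q[:,:2]*1000).astype(np.float32)),Q.mean(0))
Q=sel((120,165,205,250),.027,.042); print("tt",len(Q),cv2.minEnclosingCircle((Q[:,:2]*1000).astype(np.float32)),Q.mean(0))
Q=sel((180,115,240,155),.03,.08); print("brush",Q.min(0),Q.max(0))
print("jug pix",pix("top",[(346.2,175.5)],.089)); print("jug handle tip/spout pix",pix("top",[(310+117/4,145+58/4)],.075),pix("top",[(310+137/4,145+192/4)],.01))
print("aer pix",pix("top",[(95.6,249)],.028)); 
R=pix("top",[(240.1,188.4),(276.4,196.1)],.008); print("rings",R,np.linalg.norm(R[0]-R[1]), "yaw",np.degrees(np.arctan2(-(R[0]-R[1])[0],(R[0]-R[1])[1])))
c=pix("top",[(205+150/7,155+84/7),(205+653/7,155+190/7),(205+600/7,155+443/7),(205+92/7,155+333/7)],.008);print("mat corners",c,c.mean(0))
print("trap",pix("top",[(201,254),(237,272)],.01))
E
python3 - <<'E'
import sys;sys.path.insert(0,'.')
from h import *
crop("top","0",(120,165,205,250),"/../c_tt".replace("/../",""),7)
crop("scene","0",(290,260,410,360),"c_s1",6); crop("scene","0",(180,85,300,185),"c_s2",6)
E
```

```text
short 221 z 0.15826066072157743 ((581.4998779296875, 353.8680725097656), (25.658586502075195, 65.6968994140625), 60.17311477661133)
[[547.0, 359.0], [604.0, 326.0], [616.0, 349.0], [559.0, 381.0]]
tall 269 z 0.19786927202114293 ((407.936767578125, -336.4228210449219), (66.8256607055664, 25.140213012695312), 0.05214200168848038)
[[375.0, -324.0], [375.0, -349.0], [441.0, -349.0], [441.0, -324.0]]
jug 323 ((614.4734497070312, -357.9132385253906), 28.43993377685547) [ 0.61297169 -0.35749418  0.08864942]
aer 81 ((421.8980712890625, 325.28717041015625), 14.404668807983398) [0.42184126 0.32544866 0.02729008]
tt 3246 ((540.0, 142.81365966796875), 91.4098129272461) [0.53824951 0.14133908 0.03404722]
brush [ 0.708353   -0.06665425  0.03155371] [0.76788214 0.08578903 0.07728339]
jug pix [[ 0.61084146 -0.35959686  0.089     ]]
jug handle tip/spout pix [[ 0.65814609 -0.34516554  0.075     ]] [[ 0.57681788 -0.36783675  0.01      ]]
aer pix [[0.42095236 0.32490968 0.028     ]]
rings [[ 0.59200354 -0.07425448  0.008     ]
 [ 0.5694231  -0.17625812  0.008     ]] 0.10447304731567023 yaw -12.482213067980744
mat corners [[ 0.65402924 -0.03545301  0.008     ]
 [ 0.60902652 -0.23871473  0.008     ]
 [ 0.50645631 -0.21538952  0.008     ]
 [ 0.55196314 -0.01255592  0.008     ]] [ 0.5803688 -0.1255283  0.008    ]
trap [[ 0.40834806  0.03395696  0.01      ]
 [ 0.358788   -0.065422    0.01      ]]
```

View pics/c_tt.png

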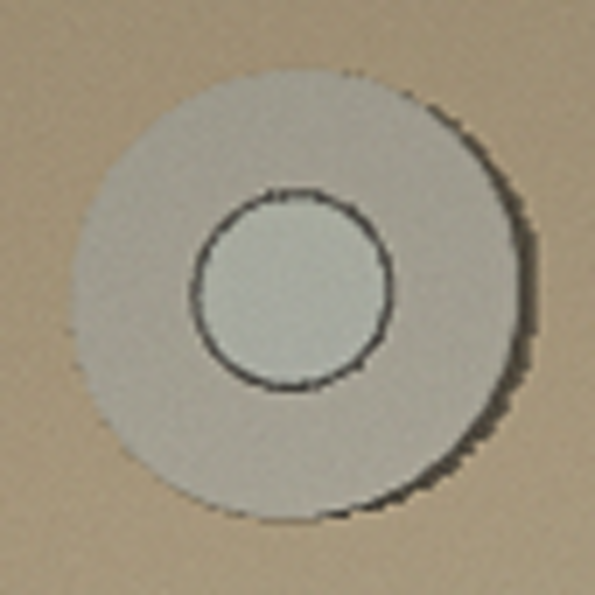

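View pics/c_s1.png

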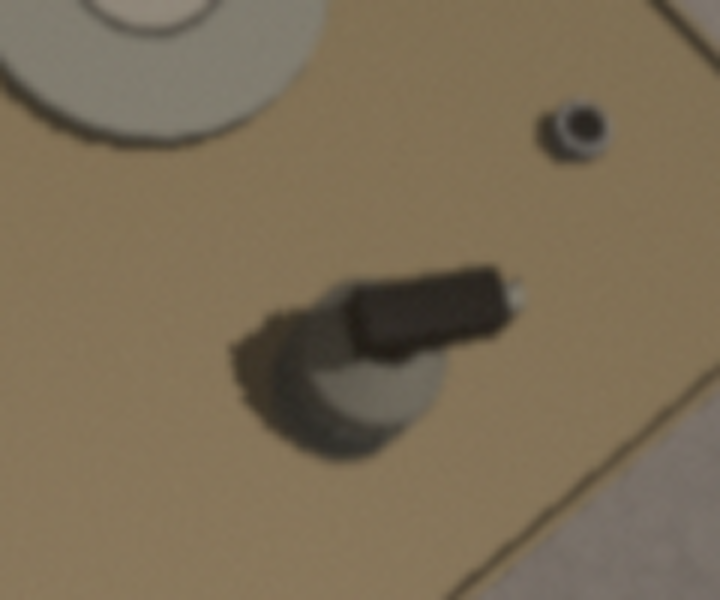

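View pics/c_s2.png

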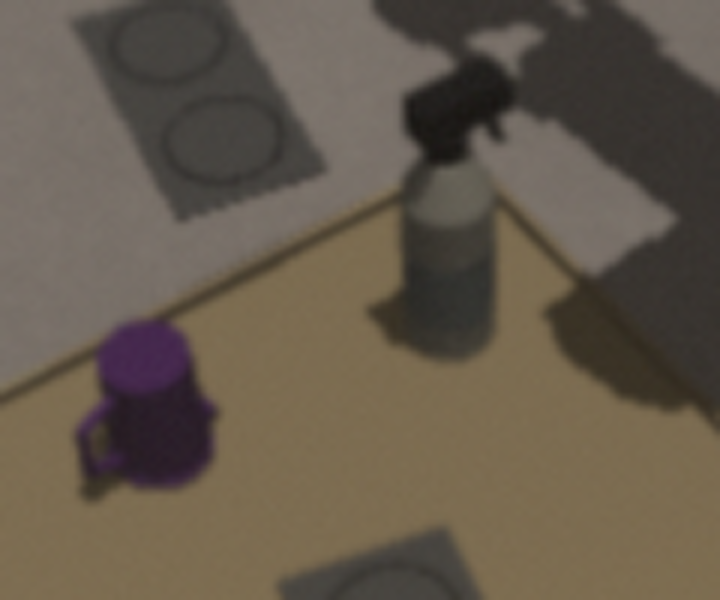

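The crops confirm it. The right bottle is the tall one (top at 0.199, nozzle toward −x). The left one is short (top at 0.159, nozzle toward −x and tilted toward +y). The mat is the one on the tray, rings at (240.1,188.4) and (276.4,196.1), 104.5 mm apart as expected. The turntable ring is centred at (161.7,206.3). The jug handle points about 16° from +x.

Order: jug, short bottle, tall bottle, aerator.

```bash
python3 - <<'E'
from h import *
print("tt ring",pix("top",[(161.7,206.3)],.034))
print("tall head edges",pix("top",[(310+(550-400)/4,145+363/4),(310+(555-400)/4,145+462/4)],.199))
s=5
# short head corners from crop (50,150)x5
print("short corners",pix("top",[(50+123/5,150+100/5),(50+68/5,150+203/5),(50+125/5,150+228/5),(50+172/5,150+125/5)],.159), "nozzle",pix("top",[(50+85/5,150+222/5)],.145))
E
python3 -m pendant '[[[0.9,0.2,0.1],-0.07,1],[[0.9,0.2,0.1],-0.07,1],[[0.9,0.2,0.1],-0.07,1],[[0.9,0.2,0.1],-0.07,1],[[0.9,0.2,0.1],-0.07,1],[[0.9,0.2,0.1],-0.07,1],[[0.9,0.2,0.1],-0.07,1],[[0.9,0.2,0.1],-0.07,1],[[0.9,0.2,0.1],-0.07,1],[[0.9,0.2,0.1],-0.07,1],[[0.9,0.2,0.1],-0.08,1],[[0.9,0.2,0.1],-0.08,1]]' 30
```

```text
tt ring [[0.53846858 0.14162919 0.034     ]]
tall head edges [[ 0.44146269 -0.3353986   0.199     ]
 [ 0.38270222 -0.33645467  0.199     ]]
short corners [[0.61549315 0.34635633 0.159     ]
 [0.56205464 0.37227367 0.159     ]
 [0.54896871 0.34136514 0.159     ]
 [0.60215148 0.31963077 0.159     ]] nozzle [[0.55454407 0.36826355 0.145     ]]
time_s: 1.1
position: [0.5163, -0.4431, 0.267]
tool_rot: [[-0.961, -0.001, 0.276], [-0.276, 0.001, -0.961], [0.0, -1.0, -0.001]]
ft_force: [0.1, -0.9, 1.1]
grip_width: 0.0852
```

```bash
python3 -m pendant '[[[0.53,0.47,-0.2],0,1],[[0.53,0.47,-0.2],0,1],[[0.53,0.47,-0.2],0,1],[[0.53,0.47,-0.5],0,1],[[0.53,0.47,-0.5],0,1],[[0.53,0.47,-0.5],0,1],[[0,0,-0.3],0,1],[[0,0,0],0,1]]'
python3 - <<'E'
from h import *
grab("scene","1");grab("top","1");crop("scene","1",(150,80,300,200),"s1c",5)
E
```

```text
time_s: 1.77
position: [0.6103, -0.3579, 0.1923]
tool_rot: [[-0.961, -0.004, 0.278], [-0.278, 0.003, -0.961], [0.003, -1.0, -0.004]]
ft_force: [-0.4, -0.4, -0.4]
grip_width: 0.0853
```

View pics/s1c.png

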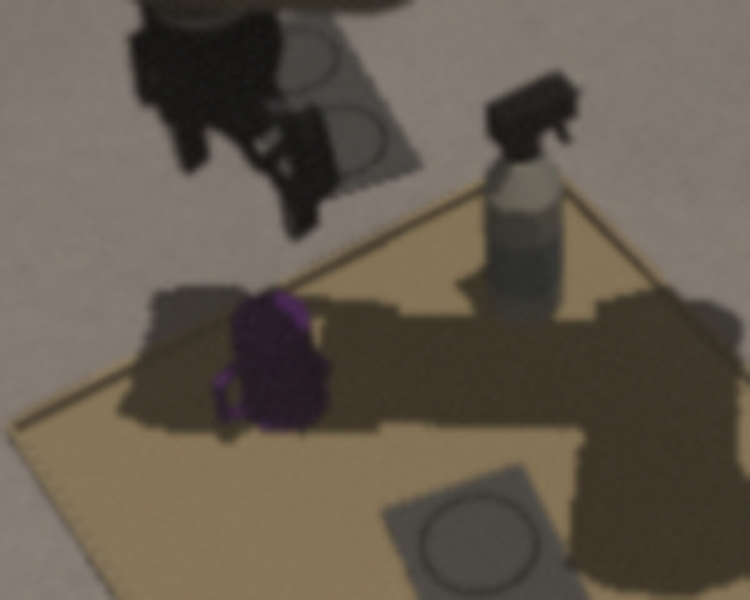

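View pics/top1.png

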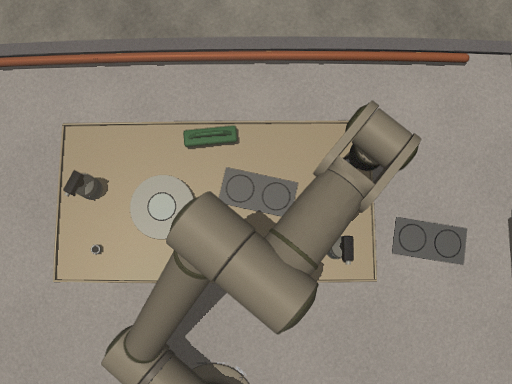

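Run:
```python
from h import *
im,d=load("top","1"); P=cloud("top",d)
for uv in [(390,135),(355,175),(330,200),(310,225),(290,240),(270,270),(320,245),(305,250)]: print(uv,np.round(P[uv[1],uv[0]],3))
o=env.observe();print(np.round(o["q"],1))
```

```text
(390, 135) [ 0.604 -0.364  0.493]
(355, 175) [ 0.529 -0.295  0.492]
(330, 200) [ 0.479 -0.244  0.52 ]
(310, 225) [ 0.433 -0.205  0.543]
(290, 240) [ 0.407 -0.17   0.558]
(270, 270) [ 0.359 -0.136  0.591]
(320, 245) [ 0.4   -0.222  0.538]
(305, 250) [ 0.391 -0.194  0.558]
[-40.1  39.8  48.   -0.   92.2  33.9]
```

```bash
python3 -m pendant '[[[0.06,-0.02,-0.8],0,1],[[0,0,-0.8],0,1],[[0,0,-0.8],0,1],[[0,0,-0.8],0,1],[[0,0,-0.8],0,1],[[0,0,-0.8],0,1],[[0,0,-0.1],0,1],[[0,0,0],0,1]]'
python3 - <<'E'
from h import *
grab("scene","2");crop("scene","2",(150,80,300,200),"s2c",5)
E
```

```text
time_s: 2.53
position: [0.6115, -0.3605, 0.0482]
tool_rot: [[-0.961, -0.001, 0.275], [-0.275, 0.001, -0.961], [0.001, -1.0, -0.001]]
ft_force: [0.7, -0.2, 0.0]
grip_width: 0.0854
```

View pics/s2c.png

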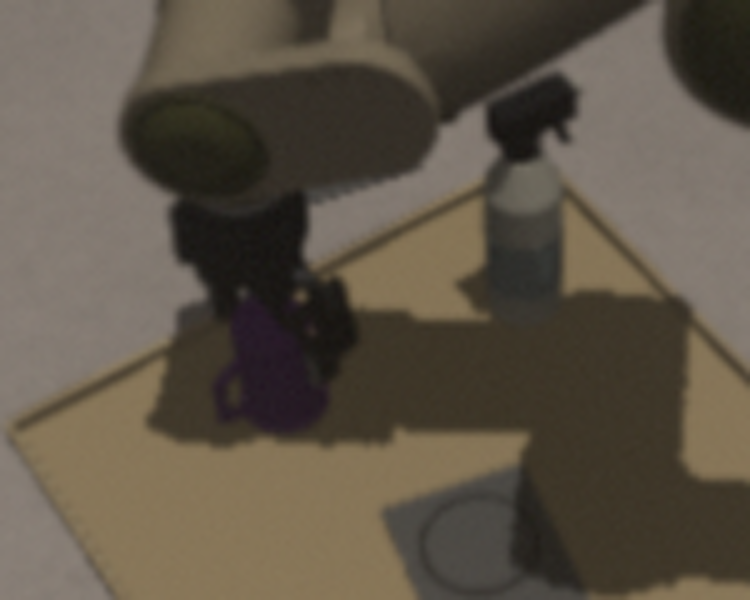

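The fingers straddle the jug, one on each side, with the handle clear at crop (228,395). Closing.

```bash
python3 -m pendant '[[[0,0,0],0,0.5],[[0,0,0],0,0.4],[[0,0,0],0,0.4],[[0,0,0],0,0.4],[[0,0,0],0,0.4],[[0,0,0],0,0.4],[[0,0,0],0,0.4],[[0,0,0],0,0.4],[[0,0,0],0,0.4]]' 30
```

```text
time_s: 3.33
position: [0.6128, -0.3603, 0.0506]
tool_rot: [[-0.961, 0.002, 0.276], [-0.276, -0.002, -0.961], [-0.002, -1.0, 0.003]]
ft_force: [-1.7, -0.1, 5.9]
grip_width: 0.0545
```

```bash
python3 -m pendant '[[[0,0,0.2],0,0.3],[[0,0,0.4],0,0.3],[[0,0,0.5],0,0.3],[[0,0,0.5],0,0.3],[[0,0,0.5],0,0.3],[[0,0,0.5],0,0.3],[[0,0,0.4],0,0.3],[[0,0,0.2],0,0.3],[[0,0,0],0,0.3]]' 30
python3 - <<'E'
from h import *
grab("scene","3");crop("scene","3",(150,60,300,180),"s3c",5)
E
```

```text
time_s: 4.08
position: [0.6128, -0.3601, 0.1468]
tool_rot: [[-0.961, 0.003, 0.276], [-0.276, -0.002, -0.961], [-0.002, -1.0, 0.003]]
ft_force: [-0.6, -0.3, -1.4]
grip_width: 0.0546
```

View pics/s3c.png

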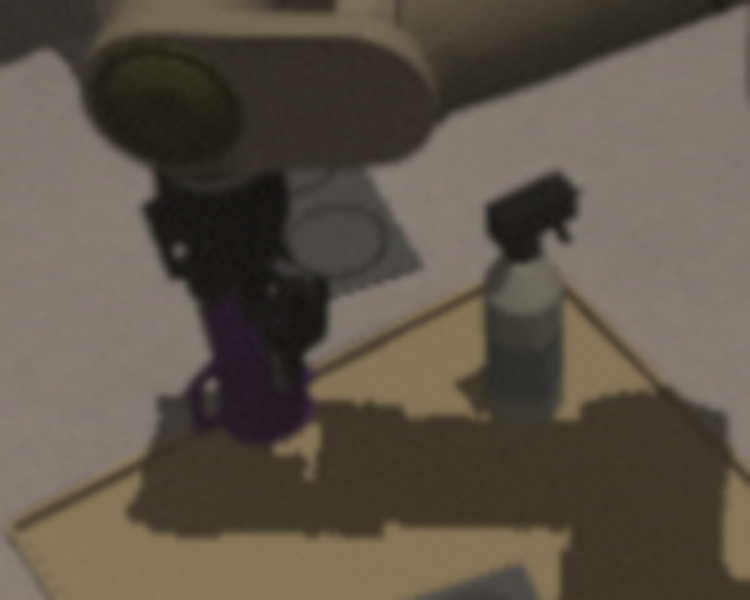

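```bash
python3 -m pendant '[[[-0.05,0.3,0],0,0.3],[[-0.1,0.6,0],0,0.3],[[-0.13,0.85,0],0,0.3],[[-0.13,0.9,0],0,0.3],[[-0.13,0.9,0],0,0.3],[[-0.13,0.9,0],0,0.3],[[-0.13,0.9,0],0,0.3],[[-0.13,0.9,0],0,0.3],[[-0.13,0.9,0],0,0.3],[[-0.13,0.9,0],0,0.3],[[-0.13,0.9,0],0,0.3],[[-0.13,0.9,0],0,0.3]]' 30
python3 -m pendant '[[[-0.13,0.9,0],0,0.3],[[-0.13,0.9,0],0,0.3],[[-0.13,0.9,0],0,0.3],[[-0.13,0.9,0],0,0.3],[[-0.13,0.9,0],0,0.3],[[-0.13,0.9,0],0,0.3],[[-0.1,0.6,0],0,0.3],[[-0.05,0.3,0],0,0.3],[[0,0.1,0],0,0.3],[[0,0,0],0,0.3]]' 30
```

```text
time_s: 5.13
position: [0.5676, -0.0622, 0.1436]
tool_rot: [[-0.961, -0.002, 0.276], [-0.276, 0.001, -0.961], [0.001, -1.0, -0.001]]
ft_force: [0.2, -0.1, -1.3]
grip_width: 0.0542
time_s: 5.97
position: [0.5406, 0.128, 0.144]
tool_rot: [[-0.961, -0.001, 0.277], [-0.277, -0.0, -0.961], [0.001, -1.0, -0.0]]
ft_force: [-0.4, 0.1, -0.9]
grip_width: 0.0544
```

```bash
python3 -m pendant '[[[-0.05,0.25,0],0,0.3],[[0,0.22,-0.3],0,0.3],[[0,0,-0.5],0,0.3],[[0,0,-0.5],0,0.3],[[0,0,-0.4],0,0.3],[[0,0,-0.2],0,0.3],[[0,0,0],0,0.3]]' 30
python3 - <<'E'
from h import *
grab("scene","4");crop("scene","4",(250,160,400,280),"s4c",5)
grab("top","4")
E
```

```text
time_s: 6.55
position: [0.5387, 0.1416, 0.0857]
tool_rot: [[-0.961, -0.003, 0.275], [-0.275, -0.0, -0.961], [0.003, -1.0, -0.001]]
ft_force: [-1.1, -0.6, -2.0]
grip_width: 0.0549
```

View pics/s4c.png

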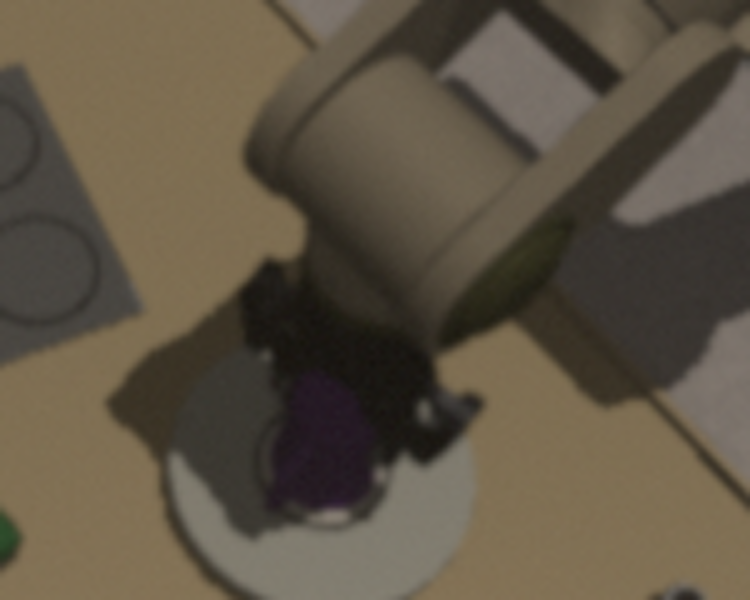

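View pics/top4.png

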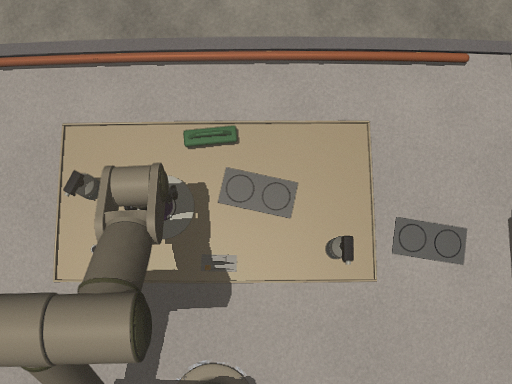

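The jug is in the deck ring and a few mm above the deck. I'll lower the rest of the way, watch the force, then release.

```bash
python3 -m pendant '[[[0,0,-0.07],0,0.3],[[0,0,-0.05],0,0.3],[[0,0,-0.03],0,0.3],[[0,0,0],0,0.3]]' 30
```

```text
time_s: 6.98
position: [0.5394, 0.1419, 0.0829]
tool_rot: [[-0.961, 0.0, 0.276], [-0.276, 0.0, -0.961], [-0.0, -1.0, 0.0]]
ft_force: [0.3, 0.6, -1.6]
grip_width: 0.0545
```

```bash
python3 -m pendant '[[[0,0,-0.03],0,0.3],[[0,0,0],0,0.3],[[0,0,0],0,0.3]]' 30
```

```text
time_s: 7.23
position: [0.5394, 0.1419, 0.082]
tool_rot: [[-0.961, 0.0, 0.276], [-0.276, 0.0, -0.961], [-0.0, -1.0, -0.0]]
ft_force: [0.7, 0.8, -0.5]
grip_width: 0.0546
```

```bash
python3 -m pendant '[[[0,0,-0.05],0,0.3],[[0,0,0],0,0.3],[[0,0,0],0,0.3]]' 30; python3 -m pendant '[[[0,0,0],0,0.7],[[0,0,0],0,0.8],[[0,0,0],0,0.9],[[0,0,0],0,1],[[0,0,0],0,1],[[0,0,0.1],0,1],[[0,0,0.3],0,1],[[0,0,0.6],0,1],[[0,0,0.9],0,1],[[0,0,0.9],0,1],[[0,0,0.9],0,1],[[0,0,0.9],0,1]]' 30
```

```text
time_s: 7.48
position: [0.5395, 0.1419, 0.0806]
tool_rot: [[-0.961, 0.001, 0.276], [-0.276, 0.0, -0.961], [-0.0, -1.0, 0.0]]
ft_force: [-0.3, -0.3, 1.4]
grip_width: 0.0543
time_s: 8.48
position: [0.5391, 0.1419, 0.2207]
tool_rot: [[-0.961, 0.001, 0.276], [-0.276, 0.0, -0.961], [-0.001, -1.0, 0.0]]
ft_force: [1.1, 0.6, -0.4]
grip_width: 0.0852
```

Run:
```python
from h import *
im,d=grab("top","5"); P=cloud("top",d)
def head(box,z,n):
    x0,y0,x1,y1=box;Q=P[y0:y1,x0:x1].reshape(-1,3);Q=Q[abs(Q[:,2]-z)<.006][:,:2]
    # drop boundary specks
    m=Q.mean(0);w,V=np.linalg.eigh(np.cov((Q-m).T));a=V[:,1];b=V[:,0]
    if a[0]<0:a=-a
    b=np.array([-a[1],a[0]])
    s=(Q-m)@a;t=(Q-m)@b
    print(n,len(Q),"dir",np.degrees(np.arctan2(a[1],a[0])),"long",np.percentile(s,[0,2,98,100])*1e3,"wid",np.percentile(t,[0,2,50,98,100])*1e3,"mean",m)
    # medial line fit
    import numpy as np2
    bins=np.linspace(s.min(),s.max(),8);
    for i in range(7):
        k=(s>=bins[i])&(s<bins[i+1]); print("  ",round((bins[i]+bins[i+1])*500,1),np.round(np.array([t[k].min(),t[k].max()])*1e3,1))
    c=m+a*(s.max()-.001-.022)+b*(np.percentile(t,2)+np.percentile(t,98))/2
    print("  axis from rear",c)
head((60,165,112,205),.159,"short"); head((320,230,362,268),.199,"tall")
crop("top","5",(58,160,118,205),"c5",12)
crop("top","5",(125,165,205,250),"c5b",7)
x0,y0,x1,y1=120,165,210,250;Q=P[y0:y1,x0:x1].reshape(-1,3);Q=Q[abs(Q[:,2]-.119)<.007];print("jug top",len(Q),Q.mean(0))
```

```text
short 192 dir -21.375576491089603 long [-31.32110658 -27.84020764  31.50293182  34.91097813] wid [-12.92430153 -11.73949093  -0.17827838  12.67271561  14.66193529] mean [0.58035088 0.35505578]
   -26.6 [-6.5 13.7]
   -17.1 [-11.3  13.4]
   -7.7 [-12.3  14.7]
   1.8 [-12.9  13.5]
   11.3 [-11.2  12.3]
   20.7 [-6.3  8.6]
   30.2 [-3.8 10.4]
  axis from rear [0.59161259 0.35114899]
tall 264 dir 0.5908168757969776 long [-36.88784335 -29.22571558  29.60342857  30.00550365] wid [-12.8776312  -12.14936167  -0.09808079  11.5831096   11.99369079] mean [ 0.41138435 -0.33567977]
   -32.1 [-11.1   3.3]
   -22.6 [-11.4  12. ]
   -13.0 [-12.5  11.8]
   -3.4 [-12.6  11.6]
   6.1 [-12.9  11.4]
   15.7 [-11.5  11.2]
   25.2 [-11.3  10.6]
  axis from rear [ 0.4183924  -0.33589064]
jug top 221 [0.53836405 0.13388423 0.11859016]
```

View pics/c5.png

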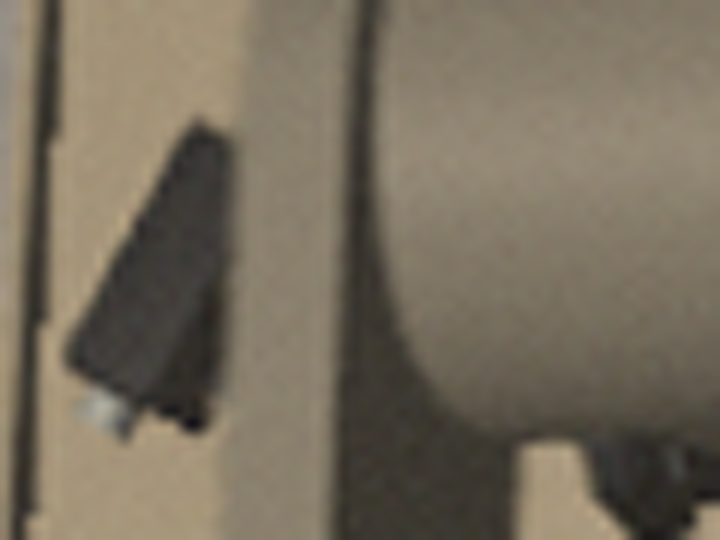

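View pics/top5.png

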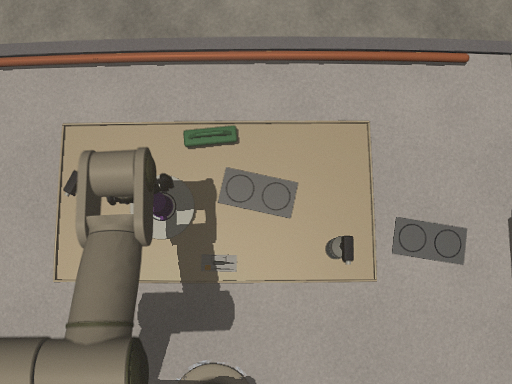

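Run:
```python
from h import *
crop("top","0",(58,160,118,205),"c0s",12)
```

```text
(no output)
```

View pics/c0s.png

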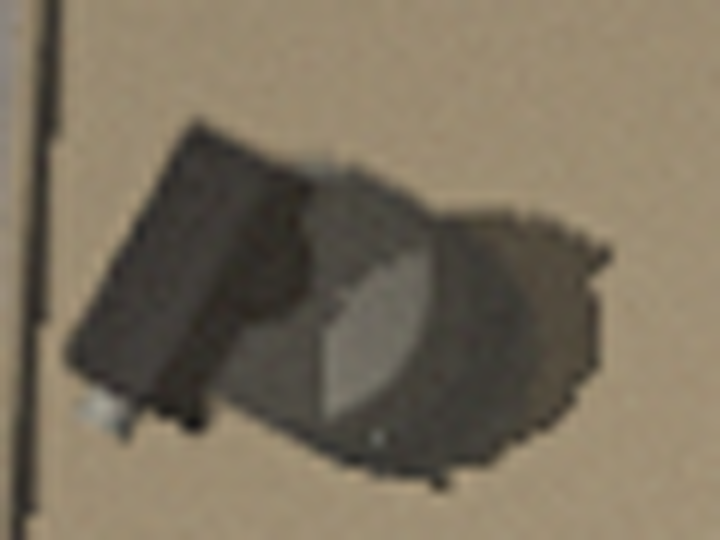

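Run:
```python
from h import *
uv=np.array([(200,120),(67,355),(143,400),(272,168)])/12+[57.5,159.5]
X=pix("top",uv,.159)[:,:2];print(X)
for i,j in((1,0),(2,3),(1,2),(0,3)):
    v=X[j]-X[i];print(i,j,np.linalg.norm(v),np.degrees(np.arctan2(v[1],v[0])))
a=X[0]-X[1]+X[3]-X[2];a/=np.linalg.norm(a);rear=(X[0]+X[3])/2;front=(X[1]+X[2])/2
print("axis rear",rear-a*.022,"front",front+a*.038,np.degrees(np.arctan2(a[1],a[0])))
```

```text
[[0.61681791 0.3475899 ]
 [0.56599336 0.37389067]
 [0.55618424 0.35650721]
 [0.60617567 0.33103991]]
1 0 0.057226438033056555 -27.36073176086453
2 3 0.05610460427690432 -26.99581302903792
1 2 0.01996004466959549 -119.43514048402812
0 3 0.019676370201975327 -122.74248790466287
axis rear [0.59192614 0.34936426] front [0.59489266 0.34784097] -27.18007851764716
```

```bash
python3 -m pendant '[[[0.15,0.57,0.05],-0.72,1],[[0.15,0.57,0.05],-0.72,1],[[0.15,0.57,0.05],-0.72,1],[[0.15,0.57,0.05],-0.72,1],[[0.15,0.57,0.05],-0.72,1],[[0.15,0.57,0],-0.72,1],[[0.15,0.57,0],-0.72,1],[[0.15,0.57,0],-0.72,1],[[0.15,0.57,0],-0.72,1],[[0.15,0.57,0],-0.72,1],[[0.15,0.57,0],-0.72,1],[[0.15,0.57,0],-0.72,1]]' 30; python3 -m pendant '[[[0,0,0],0,0.8],[[0,0,0],0,0.7]]' 30; python3 -c "
from rig import env;import numpy as np;o=env.observe();print(np.round(o['q'],1),np.degrees(np.arctan2(o['tool_rot'][1][2],o['tool_rot'][0][2])))"
```

```text
time_s: 9.53
position: [0.5934, 0.3479, 0.2266]
tool_rot: [[-0.888, 0.0, -0.459], [0.459, 0.0, -0.888], [-0.0, -1.0, -0.0]]
ft_force: [-0.0, 0.2, 0.6]
grip_width: 0.0853
time_s: 9.7
position: [0.5932, 0.3475, 0.2259]
tool_rot: [[-0.891, -0.0, -0.455], [0.455, -0.0, -0.891], [-0.0, -1.0, 0.0]]
ft_force: [-0.2, 0.2, 0.4]
grip_width: 0.064
[ 20.5  36.6  49.4  -0.   94.1 137.6] -117.0486649431198
```

```bash
python3 -m pendant '[[[0,0,-0.6],0,0.7],[[0,0,-0.6],0,0.7],[[0,0,-0.6],0,0.7],[[0,0,-0.5],0,0.7],[[0,0,-0.4],0,0.7],[[0,0,-0.3],0,0.7],[[0,0,0],0,0.7]]' 30
python3 - <<'E'
from h import *
grab("scene","6");crop("scene","6",(290,240,430,352),"s6c",5)
E
```

```text
time_s: 10.28
position: [0.5927, 0.346, 0.1344]
tool_rot: [[-0.89, -0.003, -0.457], [0.457, -0.001, -0.89], [0.002, -1.0, 0.002]]
ft_force: [-0.4, -0.0, 0.8]
grip_width: 0.0594
```

View pics/s6c.png

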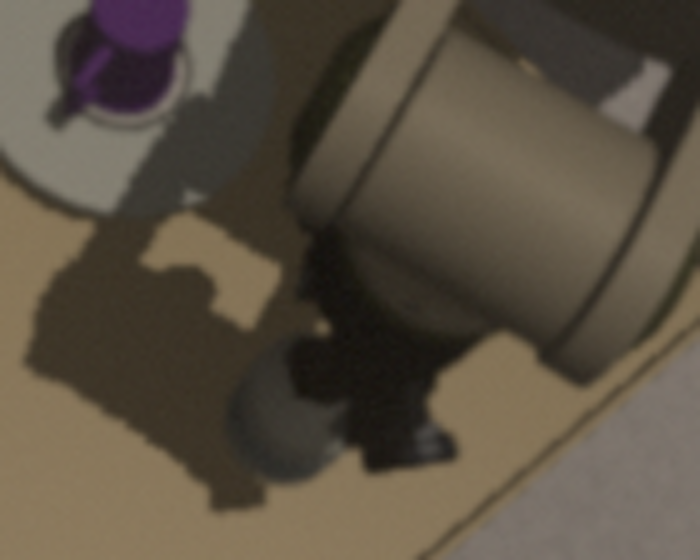

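```bash
python3 -m pendant '[[[0,0,0],0,0.4],[[0,0,0],0,0.2],[[0,0,0],0,0.1],[[0,0,0],0,0.1],[[0,0,0],0,0.1],[[0,0,0],0,0.1],[[0,0,0],0,0.1],[[0,0,0],0,0.1],[[0,0,0],0,0.1]]' 45
```

```text
time_s: 11.08
position: [0.5938, 0.3473, 0.137]
tool_rot: [[-0.89, 0.002, -0.456], [0.456, 0.001, -0.89], [-0.001, -1.0, -0.002]]
ft_force: [0.7, 1.3, 5.9]
grip_width: 0.0231
```

```bash
python3 -m pendant '[[[0,0,0.2],0,0.1],[[0,0,0.4],0,0.1],[[0,0,0.5],0,0.1],[[0,0,0.6],0,0.1],[[0,0,0.6],0,0.1],[[0,0,0.6],0,0.1],[[0,0,0.6],0,0.1],[[0,0,0.6],0,0.1],[[0,0,0.6],0,0.1],[[0,0,0.5],0,0.1],[[0,0,0.3],0,0.1],[[0,0,0],0,0.1]]' 45
python3 - <<'E'
from h import *
grab("scene","7");crop("scene","7",(270,200,430,328),"s7c",5)
E
```

```text
time_s: 12.08
position: [0.5935, 0.3471, 0.3026]
tool_rot: [[-0.89, 0.002, -0.457], [0.457, 0.001, -0.89], [-0.002, -1.0, -0.002]]
ft_force: [-0.3, 0.6, -2.5]
grip_width: 0.0228
```

View pics/s7c.png

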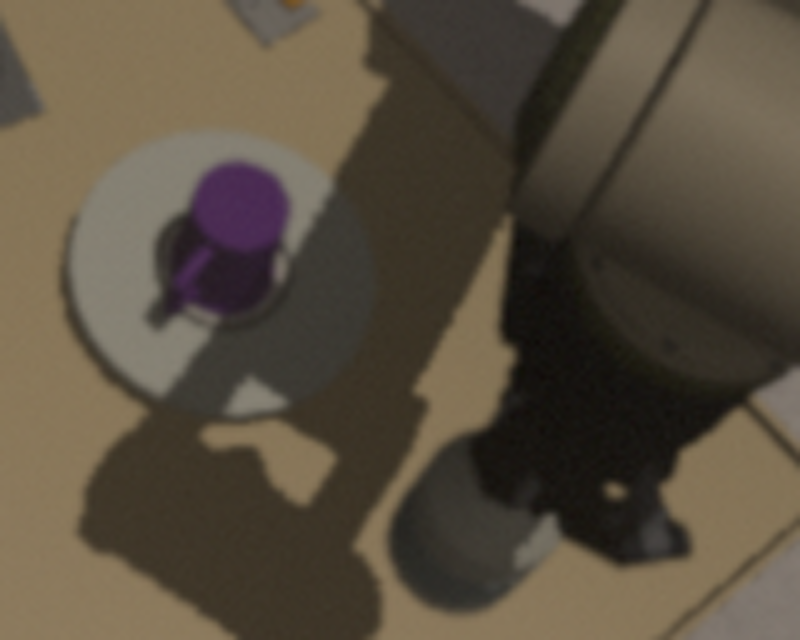

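```bash
python3 -m pendant '[[[-0.04,-0.3,0],0,0.1],[[-0.04,-0.6,0],0,0.1],[[-0.04,-0.87,0],0,0.1],[[-0.04,-0.87,0],0,0.1],[[-0.04,-0.87,0],0,0.1],[[-0.04,-0.87,0],0,0.1],[[-0.04,-0.87,0],0,0.1],[[-0.04,-0.87,0],0,0.1],[[-0.04,-0.87,0],0,0.1],[[-0.04,-0.87,0],0,0.1],[[-0.04,-0.87,0],0,0.1],[[-0.04,-0.87,0],0,0.1]]' 45
python3 -m pendant '[[[-0.04,-0.87,0],0,0.1],[[-0.04,-0.87,0],0,0.1],[[-0.04,-0.87,0],0,0.1],[[-0.04,-0.87,0],0,0.1],[[-0.04,-0.87,0],0,0.1],[[-0.04,-0.87,0],0,0.1],[[-0.04,-0.87,0],0,0.1],[[-0.04,-0.87,0],0,0.1],[[-0.04,-0.6,0],0,0.1],[[-0.04,-0.3,0],0,0.1],[[0,0,0],0,0.1],[[0,0,0],0,0.1]]' 45
```

```text
time_s: 13.13
position: [0.5779, 0.0574, 0.2996]
tool_rot: [[-0.89, -0.003, -0.457], [0.457, 0.0, -0.89], [0.002, -1.0, 0.001]]
ft_force: [0.4, 0.1, -2.7]
grip_width: 0.0227
time_s: 14.13
position: [0.5666, -0.1763, 0.3003]
tool_rot: [[-0.889, -0.001, -0.457], [0.457, 0.001, -0.889], [0.001, -1.0, -0.0]]
ft_force: [-0.3, 0.4, -2.8]
grip_width: 0.0232
```

```bash
python3 -m pendant '[[[0.08,0,-0.3],0,0.1],[[0,0,-0.6],0,0.1],[[0,0,-0.8],0,0.1],[[0,0,-0.8],0,0.1],[[0,0,-0.8],0,0.1],[[0,0,-0.7],0,0.1],[[0,0,-0.5],0,0.1],[[0,0,-0.3],0,0.1],[[0,0,-0.1],0,0.1],[[0,0,0],0,0.1],[[0,0,0],0,0.1]]' 45
python3 - <<'E'
from h import *
grab("scene","8");crop("scene","8",(190,130,320,234),"s8c",6)
E
```

```text
time_s: 15.05
position: [0.5698, -0.1765, 0.1548]
tool_rot: [[-0.89, 0.001, -0.456], [0.456, -0.001, -0.89], [-0.002, -1.0, -0.0]]
ft_force: [-0.5, -0.1, -2.0]
grip_width: 0.023
```

View pics/s8c.png

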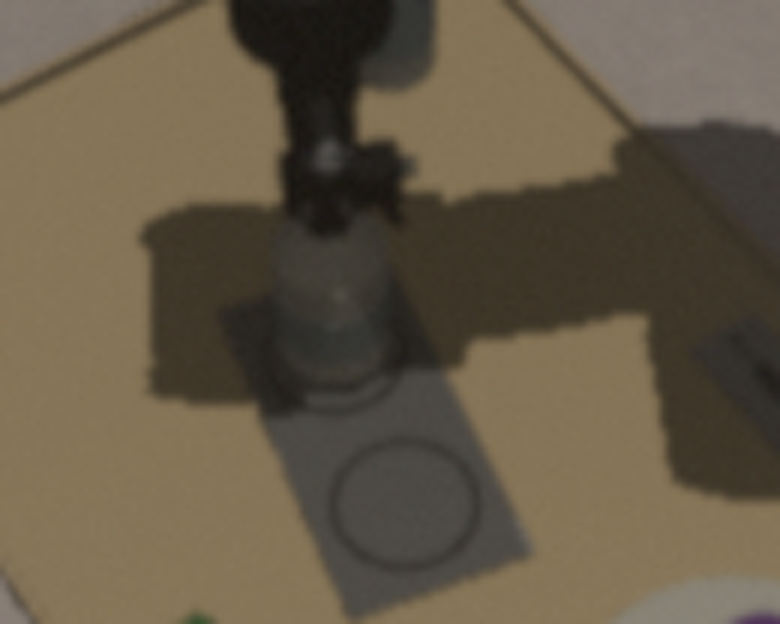

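```bash
python3 -m pendant '[[[0,0,-0.2],0,0.1],[[0,0,-0.1],0,0.1],[[0,0,-0.07],0,0.1],[[0,0,-0.04],0,0.1],[[0,0,0],0,0.1]]' 45
```

```text
time_s: 15.52
position: [0.5693, -0.1767, 0.1413]
tool_rot: [[-0.89, -0.0, -0.457], [0.457, 0.0, -0.89], [0.001, -1.0, -0.0]]
ft_force: [-0.2, -0.1, -1.8]
grip_width: 0.023
```

```bash
python3 -m pendant '[[[0,0,-0.04],0,0.1],[[0,0,0],0,0.1],[[0,0,0],0,0.1]]' 45
```

```text
time_s: 15.77
position: [0.5696, -0.1768, 0.141]
tool_rot: [[-0.89, 0.001, -0.457], [0.457, -0.0, -0.89], [-0.001, -1.0, -0.0]]
ft_force: [0.1, 1.2, 2.2]
grip_width: 0.0231
```

Contact is made: the vertical force went from −1.8 to +2.2 N. Releasing in small steps, then rising.

```bash
python3 -m pendant '[[[0,0,0],0,0.35],[[0,0,0],0,0.45],[[0,0,0],0,0.55],[[0,0,0],0,0.6],[[0,0,0],0,0.6],[[0,0,0],0,0.6],[[0,0,0.3],0,0.6],[[0,0,0.6],0,0.6],[[0,0,0.9],0,0.6],[[0,0,0.9],0,0.6],[[0,0,0.9],0,0.6],[[0,0,0.9],0,0.6]]' 45
python3 - <<'E'
from h import *
grab("scene","9");crop("scene","9",(190,110,320,214),"s9c",6)
E
```

```text
time_s: 16.77
position: [0.5691, -0.1766, 0.2776]
tool_rot: [[-0.89, 0.001, -0.457], [0.457, -0.0, -0.89], [-0.001, -1.0, 0.0]]
ft_force: [-0.3, -0.5, -0.2]
grip_width: 0.0511
```

View pics/s9c.png

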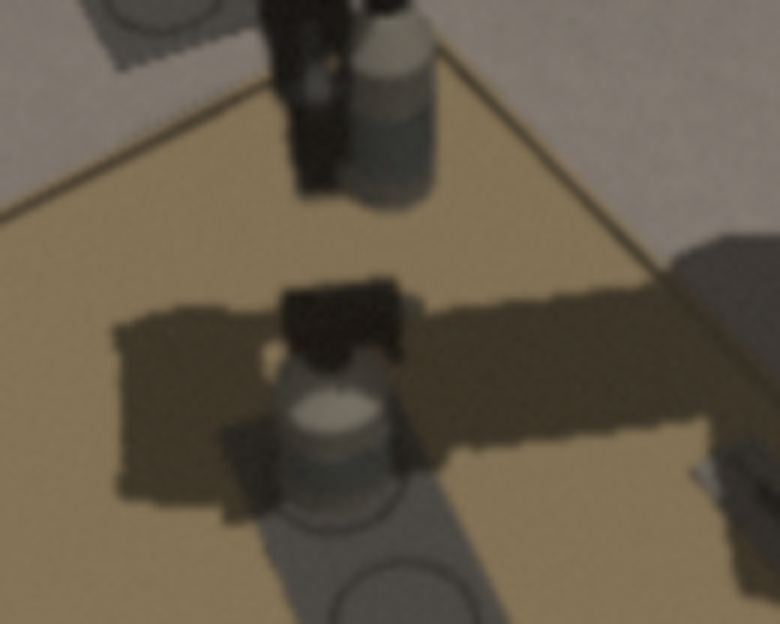

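```bash
python3 -m pendant '[[[-0.62,-0.66,0],0.68,0.6],[[-0.62,-0.66,0],0.68,0.6],[[-0.62,-0.66,0],0.68,0.6],[[-0.62,-0.66,0],0.68,0.6],[[-0.62,-0.66,0],0.68,0.7],[[-0.62,-0.66,0],0.68,0.7],[[-0.62,-0.66,0],0.68,0.7],[[-0.62,-0.66,0],0.68,0.7],[[0,0,0],0,0.7],[[0,0,0],0,0.7]]' 45
```

```text
time_s: 17.65
position: [0.4199, -0.3358, 0.2759]
tool_rot: [[-1.0, 0.0, -0.002], [0.002, -0.0, -1.0], [-0.0, -1.0, 0.0]]
ft_force: [0.6, 0.4, 0.7]
grip_width: 0.0601
```

Now lower from 0.276 to 0.176.

```bash
python3 -m pendant '[[[0,0,-0.5],0,0.7],[[0,0,-0.7],0,0.7],[[0,0,-0.7],0,0.7],[[0,0,-0.6],0,0.7],[[0,0,-0.5],0,0.7],[[0,0,-0.3],0,0.7],[[0,0,0],0,0.7],[[0,0,0],0,0.7]]' 45
python3 - <<'E'
from h import *
grab("scene","10");crop("scene","10",(190,60,320,164),"s10c",6)
E
```

```text
time_s: 18.32
position: [0.4211, -0.3349, 0.1769]
tool_rot: [[-1.0, 0.0, 0.001], [-0.001, -0.0, -1.0], [-0.0, -1.0, 0.0]]
ft_force: [-0.3, -0.3, -0.1]
grip_width: 0.0598
```

View pics/s10c.png

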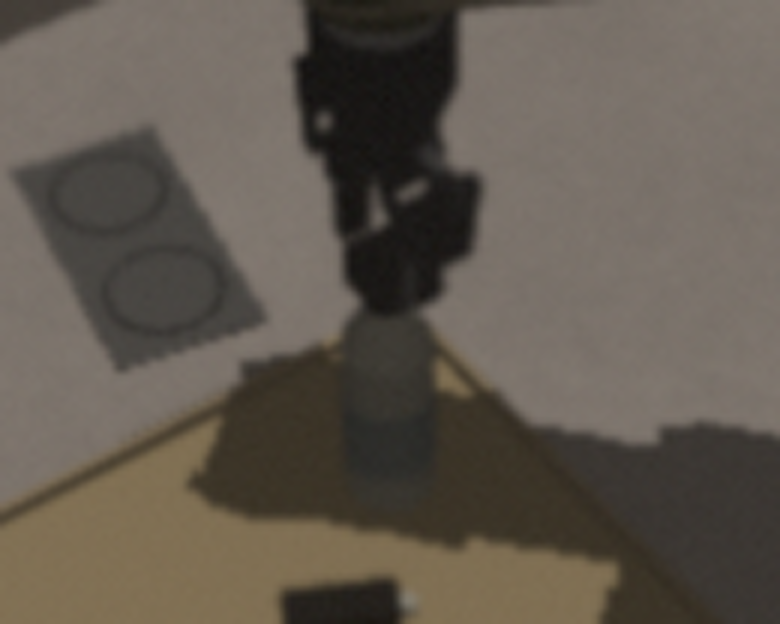

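The fingers straddle the head block of the tall bottle. Closing on it.

```bash
python3 -m pendant '[[[0,0,0],0,0.4],[[0,0,0],0,0.2],[[0,0,0],0,0.1],[[0,0,0],0,0.1],[[0,0,0],0,0.1],[[0,0,0],0,0.1],[[0,0,0],0,0.1],[[0,0,0],0,0.1],[[0,0,0],0,0.1]]' 45
python3 -m pendant '[[[0,0,0.2],0,0.1],[[0,0,0.3],0,0.1],[[0,0,0.5],0,0.1],[[0,0,0.6],0,0.1],[[0,0,0.7],0,0.1],[[0,0,0.7],0,0.1],[[0,0,0.7],0,0.1],[[0,0,0.7],0,0.1],[[0,0,0.7],0,0.1],[[0,0,0.5],0,0.1],[[0,0,0.3],0,0.1],[[0,0,0],0,0.1]]' 45
```

```text
time_s: 19.12
position: [0.4208, -0.3356, 0.1772]
tool_rot: [[-1.0, 0.001, 0.0], [-0.0, -0.002, -1.0], [-0.001, -1.0, 0.002]]
ft_force: [-0.2, -0.7, 4.8]
grip_width: 0.0235
time_s: 20.12
position: [0.4207, -0.3352, 0.3553]
tool_rot: [[-1.0, 0.002, 0.001], [-0.001, -0.002, -1.0], [-0.002, -1.0, 0.002]]
ft_force: [-0.0, -0.6, -2.3]
grip_width: 0.0229
```

```bash
python3 -m pendant '[[[0,0.3,0],0,0.1],[[0,0.6,0],0,0.1],[[0,0.9,0],0,0.1],[[0,0.9,0],0,0.1],[[0,0.9,0],0,0.1],[[0,0.9,0],0,0.1],[[0,0.9,0],0,0.1],[[0,0.9,0],0,0.1],[[0,0.9,0],0,0.1],[[0.2,0.9,0],0,0.1],[[0.4,0.5,0],0,0.1],[[0.7,0.1,0],0,0.1]]' 45
python3 -m pendant '[[[0.8,0,0],0,0.1],[[0.8,0,0],0,0.1],[[0.8,0,0],0,0.1],[[0.8,0,0],0,0.1],[[0.7,0,0],0,0.1],[[0.4,0,0],0,0.1],[[0.15,0,0],0,0.1],[[0,0,0],0,0.1],[[0,0,0],0,0.1]]' 45
```

```text
time_s: 21.12
position: [0.4581, -0.0708, 0.3531]
tool_rot: [[-1.0, -0.001, 0.003], [-0.003, 0.001, -1.0], [0.001, -1.0, -0.001]]
ft_force: [1.3, -0.8, -1.7]
grip_width: 0.0228
time_s: 21.87
position: [0.5924, -0.0738, 0.3528]
tool_rot: [[-1.0, -0.002, 0.001], [-0.001, 0.001, -1.0], [0.002, -1.0, -0.001]]
ft_force: [-0.6, 0.3, -3.2]
grip_width: 0.0231
```

```bash
python3 -m pendant '[[[0,-0.03,-0.3],0,0.1],[[0,0,-0.6],0,0.1],[[0,0,-0.8],0,0.1],[[0,0,-0.8],0,0.1],[[0,0,-0.8],0,0.1],[[0,0,-0.8],0,0.1],[[0,0,-0.6],0,0.1],[[0,0,-0.4],0,0.1],[[0,0,-0.2],0,0.1],[[0,0,-0.05],0,0.1],[[0,0,0],0,0.1],[[0,0,0],0,0.1]]' 45
python3 - <<'E'
from h import *
grab("scene","11");crop("scene","11",(190,110,320,234),"s11c",5)
E
```

```text
time_s: 22.87
position: [0.5932, -0.0751, 0.1939]
tool_rot: [[-1.0, 0.002, 0.0], [-0.0, -0.001, -1.0], [-0.002, -1.0, 0.001]]
ft_force: [0.2, -0.9, -2.6]
grip_width: 0.0235
```

View pics/s11c.png

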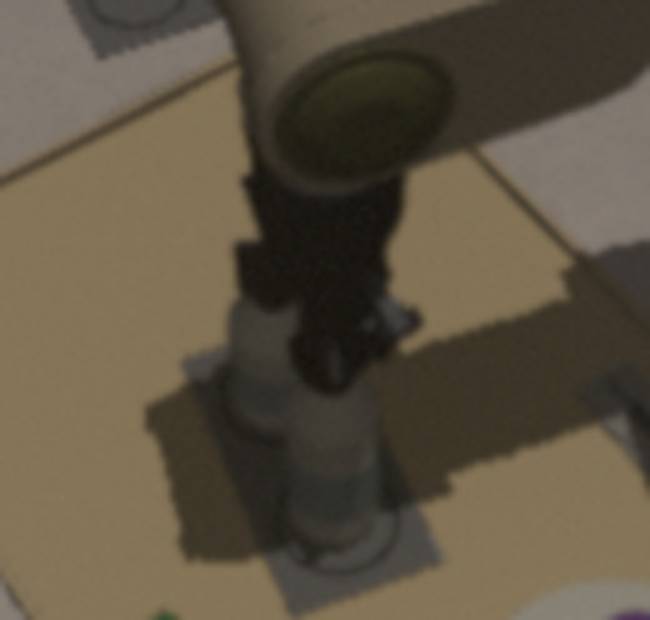

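The tall bottle hovers about 13 mm over its ring, with the short one standing untouched behind it. Lowering.

```bash
python3 -m pendant '[[[0,0,-0.2],0,0.1],[[0,0,-0.1],0,0.1],[[0,0,-0.07],0,0.1],[[0,0,-0.03],0,0.1],[[0,0,0],0,0.1]]' 45
```

```text
time_s: 23.33
position: [0.5931, -0.075, 0.1812]
tool_rot: [[-1.0, 0.0, 0.001], [-0.001, -0.0, -1.0], [-0.0, -1.0, 0.0]]
ft_force: [-0.3, 0.8, 1.5]
grip_width: 0.0232
```

```bash
python3 -m pendant '[[[0,0,-0.04],0,0.1],[[0,0,0],0,0.1],[[0,0,0],0,0.1]]' 45
```

```text
time_s: 23.58
position: [0.5934, -0.0752, 0.1812]
tool_rot: [[-1.0, 0.002, 0.0], [-0.0, -0.001, -1.0], [-0.002, -1.0, 0.001]]
ft_force: [-1.8, 0.1, 8.7]
grip_width: 0.0228
```

Contact. Releasing and rising.

```bash
python3 -m pendant '[[[0,0,0],0,0.35],[[0,0,0],0,0.45],[[0,0,0],0,0.55],[[0,0,0],0,0.6],[[0,0,0],0,0.6],[[0,0,0],0,0.6],[[0,0,0.3],0,0.6],[[0,0,0.6],0,0.6],[[0,0,0.9],0,0.6],[[0,0,0.9],0,0.6],[[0,0,0.9],0,0.6],[[0,0,0.9],0,0.6]]' 45
python3 - <<'E'
from h import *
im,d=grab("scene","12");crop("scene","12",(190,110,320,234),"s12c",5)
E
```

```text
time_s: 24.58
position: [0.5928, -0.0749, 0.3169]
tool_rot: [[-1.0, 0.001, 0.001], [-0.001, -0.0, -1.0], [-0.001, -1.0, 0.0]]
ft_force: [-0.4, -0.0, -0.6]
grip_width: 0.0512
```

View pics/s12c.png

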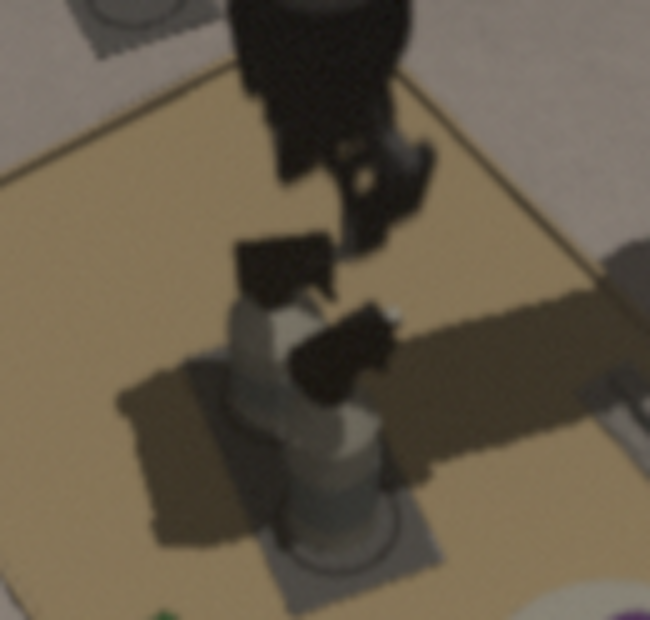

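```bash
python3 -m pendant '[[[-0.2,0.4,0],0,0.6],[[-0.38,0.9,0],0,0.6],[[-0.38,0.9,0],0,0.6],[[-0.38,0.9,0],0,0.6],[[-0.38,0.9,0],0,0.6],[[-0.38,0.9,0],0,0.6],[[-0.38,0.9,0],0,0.6],[[-0.38,0.9,0],0,0.6],[[-0.38,0.9,0],0,0.6],[[-0.38,0.9,0],0,0.6],[[-0.38,0.9,0],0,0.6],[[-0.38,0.9,0],0,0.6]]' 30
python3 -m pendant '[[[-0.38,0.9,-0.3],0,0.6],[[-0.38,0.9,-0.5],0,0.6],[[-0.38,0.9,-0.8],0,0.6],[[-0.2,0.35,-0.8],0,0.6],[[0,0,-0.8],0,0.6],[[0,0,-0.8],0,0.6],[[0,0,-0.5],0,0.6],[[0,0,0],0,0.6]]' 30
python3 - <<'E'
from h import *
grab("scene","13");crop("scene","13",(310,210,440,314),"s13c",6)
grab("top","13")
_,d=load("scene","0");P=cloud("scene",d)
Q=P[272:292,375:400].reshape(-1,3);Q=Q[(Q[:,2]>.021)&(Q[:,2]<.036)];print("aer scene",len(Q),Q.mean(0),(Q.min(0)+Q.max(0))/2)
E
```

```text
time_s: 25.63
position: [0.4599, 0.2355, 0.3142]
tool_rot: [[-1.0, -0.001, 0.001], [-0.001, -0.0, -1.0], [0.001, -1.0, 0.0]]
ft_force: [0.9, 0.1, -0.3]
grip_width: 0.0517
time_s: 26.3
position: [0.4191, 0.325, 0.1764]
tool_rot: [[-1.0, -0.007, 0.001], [-0.001, -0.003, -1.0], [0.007, -1.0, 0.003]]
ft_force: [-0.6, 0.2, -1.6]
grip_width: 0.0512
aer scene 71 [0.42279144 0.32484651 0.02815761] [0.42195694 0.32482604 0.02714195]
```

View pics/s13c.png

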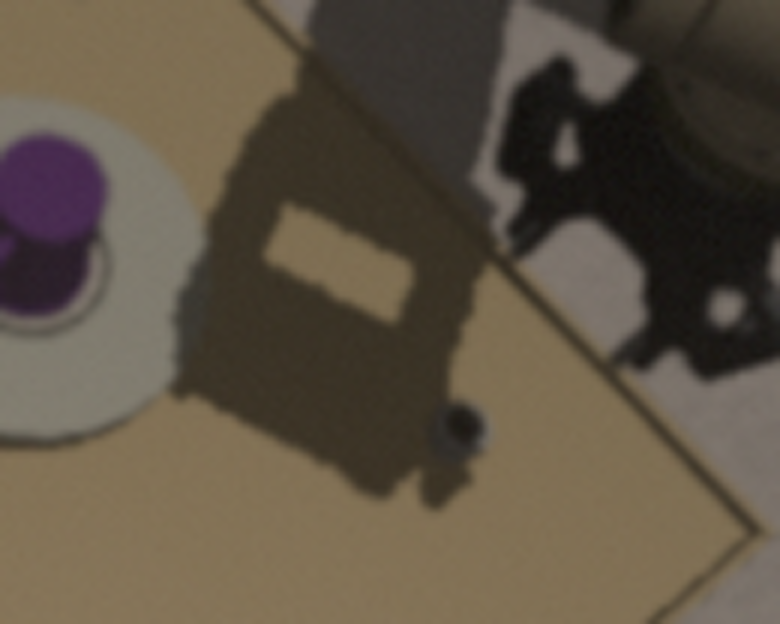

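View pics/top13.png

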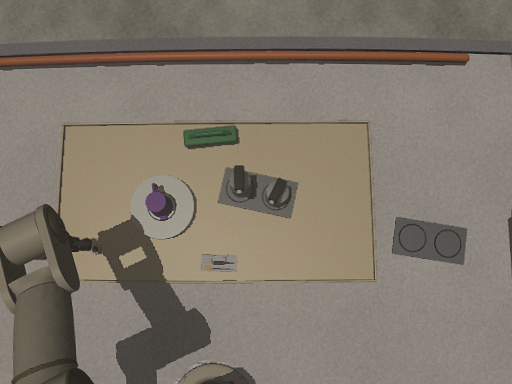

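Run:
```python
from h import *
im,d=load("top","13");P=cloud("top",d)
def sel(b,z,t=.007):
    Q=P[b[1]:b[3],b[0]:b[2]].reshape(-1,3);return Q[abs(Q[:,2]-z)<t]
Q=sel((125,165,205,245),.119);print("jug",len(Q),Q.mean(0),cv2.minEnclosingCircle((Q[:,:2]*1000).astype(np.float32)))
mc=np.array([.5804,-.1254]);y=np.array([.216,.976]);x=np.array([.976,-.216])
for n,b,z,off in(("tall",(225,155,262,215),.203,.0),("short",(258,170,300,220),.163,0)):
    Q=sel(b,z);r=cv2.minAreaRect((Q[:,:2]*1000).astype(np.float32));print(n,len(Q),Q[:,2].mean(),r)
crop("top","13",(125,160,305,225),"t13c",4)
crop("top","13",(130,170,200,245),"t13d",8)
```

```text
jug 344 [0.53935549 0.14236418 0.1186367 ] ((539.5589599609375, 142.7145233154297), 27.783241271972656)
tall 241 0.20220658309352085 ((582.5054321289062, -77.32479095458984), (67.41541290283203, 22.940513610839844), 2.5988612174987793)
short 236 0.16220619820632934 ((558.5840454101562, -170.3010711669922), (23.573711395263672, 66.45116424560547), 63.12870407104492)
```

View pics/t13d.png

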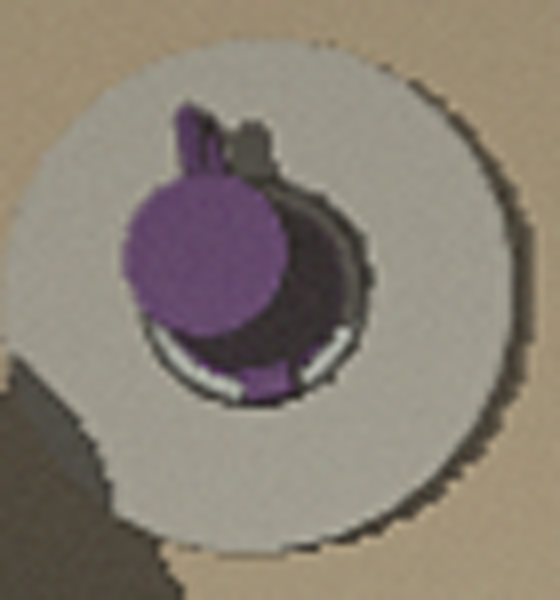

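View pics/t13c.png

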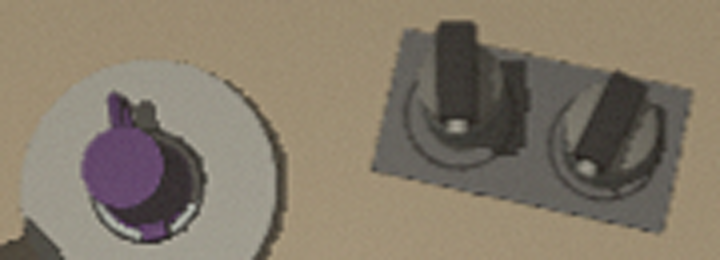

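```bash
python3 -m pendant '[[[0.07,0,-0.3],0,0.6],[[0,0,-0.7],0,0.6],[[0,0,-0.8],0,0.6],[[0,0,-0.8],0,0.6],[[0,0,-0.8],0,0.6],[[0,0,-0.8],0,0.6],[[0,0,-0.6],0,0.6],[[0,0,-0.4],0,0.6],[[0,0,-0.2],0,0.6],[[0,0,0],0,0.6],[[0,0,0],0,0.6]]' 30
python3 - <<'E'
from h import *
grab("scene","14");crop("scene","14",(330,230,440,318),"s14c",7)
grab("top","14");crop("top","14",(75,225,120,270),"t14c",12)
E
```

```text
time_s: 27.32
position: [0.4241, 0.3257, 0.0184]
tool_rot: [[-1.0, 0.001, 0.0], [-0.0, 0.001, -1.0], [-0.001, -1.0, -0.001]]
ft_force: [-0.3, 0.2, 0.5]
grip_width: 0.0515
```

View pics/s14c.png

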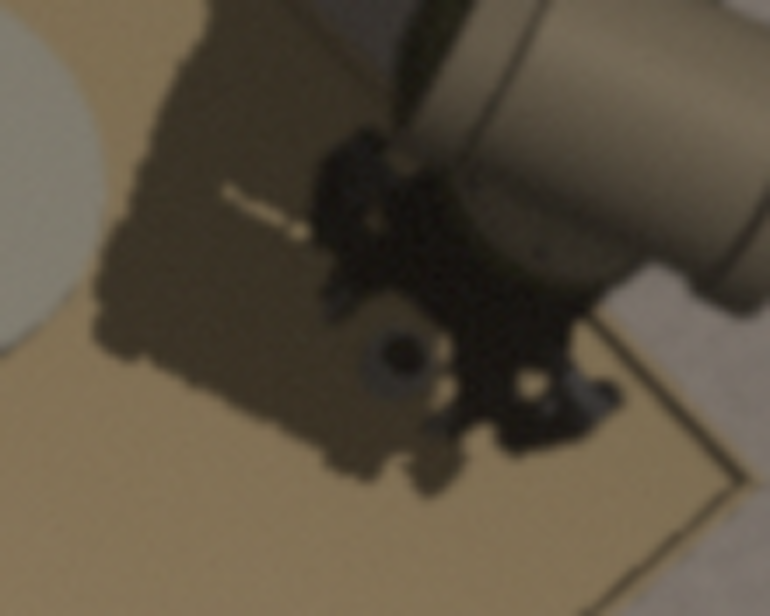

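View pics/t14c.png

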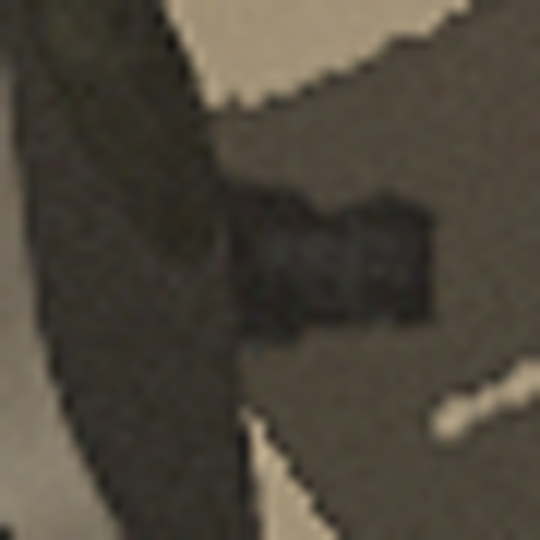

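```bash
python3 -m pendant '[[[-0.06,0,-0.15],0,0.6],[[0,0,-0.1],0,0.6],[[0,0,0],0,0.4],[[0,0,0],0,0.2],[[0,0,0],0,0.2],[[0,0,0],0,0.15],[[0,0,0],0,0.15],[[0,0,0],0,0.15],[[0,0,0],0,0.15],[[0,0,0],0,0.15],[[0,0,0],0,0.15]]' 30
```

```text
time_s: 28.33
position: [0.4218, 0.3255, 0.0104]
tool_rot: [[-1.0, 0.0, 0.0], [-0.0, 0.0, -1.0], [-0.0, -1.0, -0.0]]
ft_force: [-0.6, -0.0, 2.3]
grip_width: 0.0247
```

```bash
python3 -m pendant '[[[0,0,0.2],0,0.1],[[0,0,0.4],0,0.1],[[0,0,0.6],0,0.1],[[0,0,0.8],0,0.1],[[0,0,0.8],0,0.1],[[0,0,0.8],0,0.1],[[0,0,0.8],0,0.1],[[0,0,0.8],0,0.1],[[0,0,0.5],0,0.1],[[0,0,0.2],0,0.1],[[0,0,0],0,0.1]]' 30
python3 - <<'E'
from h import *
grab("scene","15");crop("scene","15",(310,190,440,294),"s15c",6)
E
```

```text
time_s: 29.25
position: [0.422, 0.3256, 0.1884]
tool_rot: [[-1.0, 0.002, 0.001], [-0.001, 0.001, -1.0], [-0.002, -1.0, -0.001]]
ft_force: [-0.3, 0.3, -0.4]
grip_width: 0.0248
```

View pics/s15c.png

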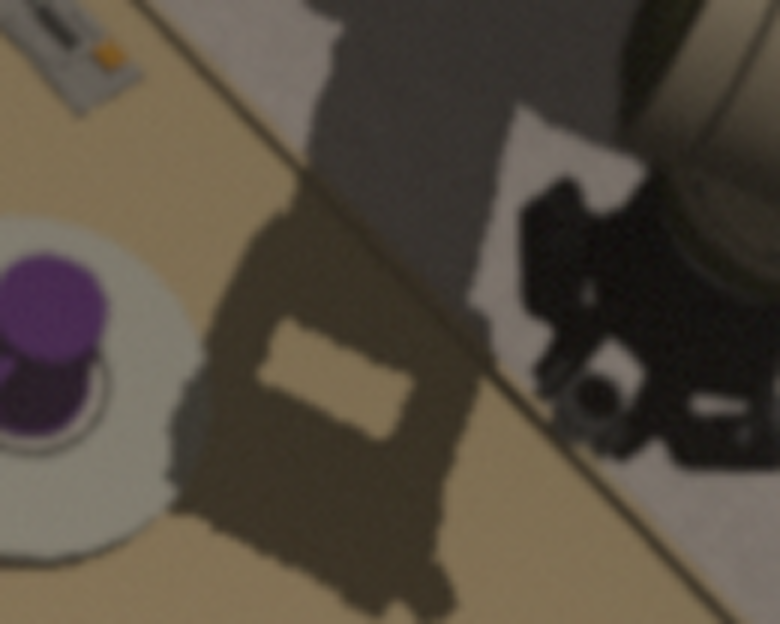

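```bash
python3 -m pendant '[[[0.2,-0.3,0],0,0.1],[[0.4,-0.6,0],0,0.1],[[0.52,-0.8,0],0,0.1],[[0.52,-0.8,0],0,0.1],[[0.52,-0.8,0],0,0.1],[[0.52,-0.8,0],0,0.1],[[0.5,-0.8,0],0,0.1],[[0.4,-0.6,0],0,0.1],[[0.24,-0.4,0],0,0.1],[[0.1,-0.2,0],0,0.1],[[0,0,0],0,0.1],[[0,0,0],0,0.1]]' 30
python3 - <<'E'
from h import *
im,d=grab("scene","16");P=cloud("scene",d)
crop("scene","16",(260,190,390,294),"s16c",6)
E
```

```text
time_s: 30.3
position: [0.5389, 0.1428, 0.1868]
tool_rot: [[-1.0, -0.001, 0.001], [-0.001, 0.0, -1.0], [0.001, -1.0, -0.0]]
ft_force: [-0.2, -0.2, -0.0]
grip_width: 0.0247
```

View pics/s16c.png

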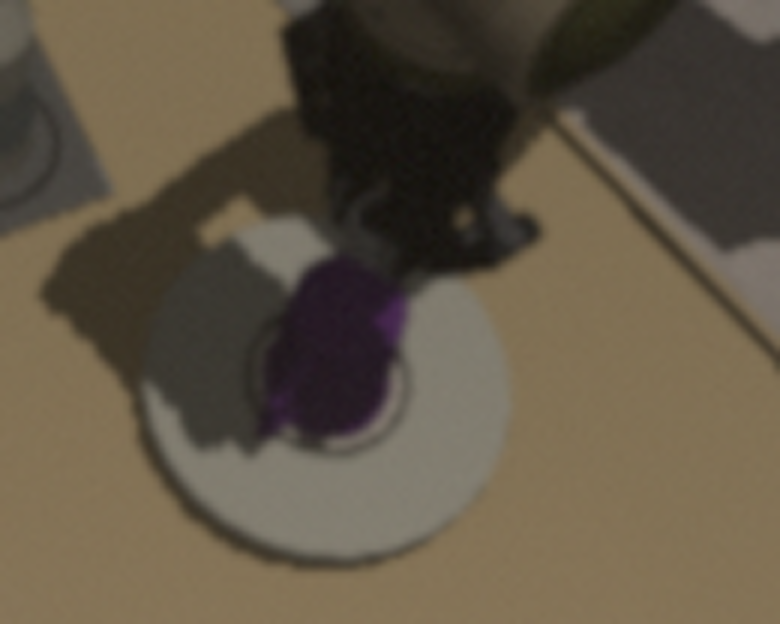

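Positioned over the jug, TCP within 1 mm of its measured centre. Lowering to just above contact at z ≈ 0.125.

```bash
python3 -m pendant '[[[0.02,0,-0.3],0,0.1],[[0,0,-0.5],0,0.1],[[0,0,-0.5],0,0.1],[[0,0,-0.3],0,0.1],[[0,0,-0.15],0,0.1],[[0,0,-0.05],0,0.1],[[0,0,0],0,0.1],[[0,0,0],0,0.1]]' 30
python3 - <<'E'
from h import *
im,d=grab("scene","17");crop("scene","17",(280,200,380,280),"s17c",8)
E
```

```text
time_s: 31.02
position: [0.5402, 0.1426, 0.1338]
tool_rot: [[-1.0, 0.001, 0.001], [-0.001, 0.0, -1.0], [-0.001, -1.0, -0.0]]
ft_force: [-0.5, 0.6, -0.5]
grip_width: 0.0247
```

View pics/s17c.png

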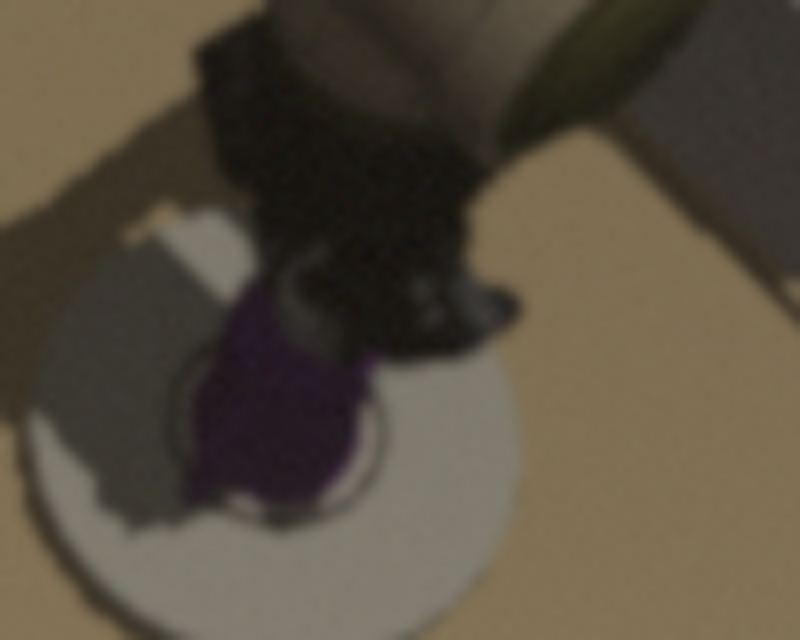

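```bash
python3 -m pendant '[[[0,0,-0.12],0,0.1],[[0,0,-0.08],0,0.1],[[0,0,-0.04],0,0.1],[[0,0,0],0,0.1],[[0,0,0],0,0.1]]' 30
```

```text
time_s: 31.48
position: [0.54, 0.1424, 0.126]
tool_rot: [[-1.0, -0.0, 0.0], [-0.0, 0.0, -1.0], [0.0, -1.0, -0.0]]
ft_force: [-0.1, 0.0, -0.6]
grip_width: 0.0245
```

```bash
python3 -m pendant '[[[0,0,-0.04],0,0.1],[[0,0,0],0,0.1],[[0,0,0],0,0.1]]' 30
```

```text
time_s: 31.73
position: [0.5402, 0.1425, 0.1253]
tool_rot: [[-1.0, 0.001, 0.001], [-0.001, 0.0, -1.0], [-0.001, -1.0, -0.0]]
ft_force: [-1.2, 0.5, 4.6]
grip_width: 0.0249
```

Contact at z 0.1253, as predicted. Releasing gently and rising.

```bash
python3 -m pendant '[[[0,0,0.02],0,0.32],[[0,0,0],0,0.36],[[0,0,0],0,0.4],[[0,0,0],0,0.45],[[0,0,0],0,0.5],[[0,0,0],0,0.5],[[0,0,0],0,0.5],[[0,0,0.2],0,0.5],[[0,0,0.4],0,0.5],[[0,0,0.8],0,0.5],[[0,0,0.9],0,0.5],[[0,0,0.9],0,0.5]]' 30
python3 -m pendant '[[[-0.3,-0.2,0.5],0,0.5],[[-0.7,-0.5,0.5],0,0.5],[[-0.8,-0.8,0.3],0,0.5],[[-0.8,-0.8,0],0,0.5],[[-0.8,-0.8,0],0,0.5],[[-0.8,-0.8,0],0,0.5],[[-0.8,-0.8,0],0,0.5],[[-0.5,-0.5,0],0,0.5],[[-0.2,-0.2,0],0,0.5],[[0,0,0],0,0.5],[[0,0,0],0,0.5]]' 30
python3 - <<'E'
from h import *
for n in("scene","top"):grab(n,"18")
E
```

```text
time_s: 32.73
position: [0.5397, 0.1425, 0.2229]
tool_rot: [[-1.0, -0.0, 0.001], [-0.001, -0.0, -1.0], [0.0, -1.0, 0.0]]
ft_force: [0.3, 0.3, 0.3]
grip_width: 0.0426
time_s: 33.65
position: [0.3695, -0.0194, 0.2608]
tool_rot: [[-1.0, 0.001, -0.0], [0.0, -0.0, -1.0], [-0.001, -1.0, 0.0]]
ft_force: [-0.1, 0.8, 0.2]
grip_width: 0.0427
```

View pics/top18.png

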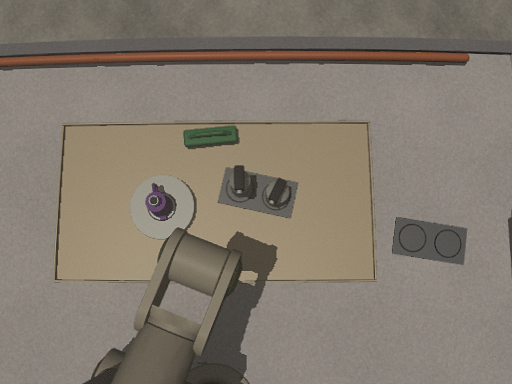

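View pics/scene18.png

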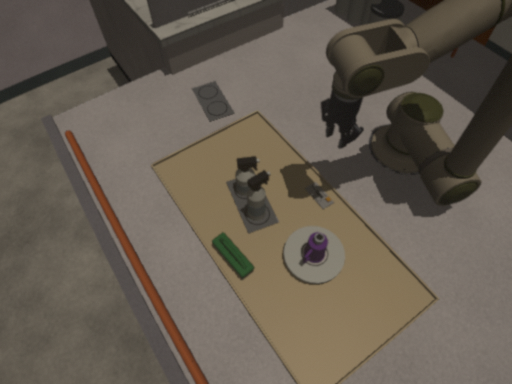

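Run:
```python
from h import *
im,d=load("top","18");P=cloud("top",d)
def sel(P,b,z,t=.007):
    Q=P[b[1]:b[3],b[0]:b[2]].reshape(-1,3);return Q[abs(Q[:,2]-z)<t]
b=(125,165,205,245)
for n,z in(("aer",.143),("jug",.119)):
    Q=sel(P,b,z);print(n,len(Q),Q.mean(0),cv2.minEnclosingCircle((Q[:,:2]*1000).astype(np.float32)))
for n,bb,z in(("tall",(225,155,262,215),.203),("short",(258,170,300,220),.163)):
    Q=sel(P,bb,z);print(n,len(Q),Q[:,2].mean(),cv2.minAreaRect((Q[:,:2]*1000).astype(np.float32)))
i2,d2=load("scene","18");S=cloud("scene",d2)
Q=sel(S,(290,225,345,285),.143);print("aer scene",len(Q),Q.mean(0))
a,_=load("top","0");print("brush/trap diff",cv2.absdiff(a,im)[118:152,175:245].mean(),cv2.absdiff(a,load("top","13")[0])[250:275,198:240].mean())
crop("top","18",(130,170,200,245),"t18a",8);crop("scene","18",(220,145,350,285),"s18a",4)
x=cv2.imread("pics/t18a.png")[:560];y=cv2.imread("pics/s18a.png")[:560]
y=np.vstack([y,np.zeros((max(0,560-len(y)),y.shape[1],3),np.uint8)]);m=np.hstack([x,y]);m=cv2.resize(m,None,fx=.7,fy=.7);cv2.imwrite("pics/fin.png",m);print(m.shape)
```

```text
aer 87 [0.53921974 0.14288886 0.14323507] ((538.8892211914062, 142.79205322265625), 13.503655433654785)
jug 252 [0.53822149 0.14020023 0.11868486] ((539.6267700195312, 142.65074157714844), 27.79505157470703)
tall 248 0.2021775066584692 ((582.3422241210938, -77.43803405761719), (66.92144012451172, 23.168819427490234), 2.6194140911102295)
short 237 0.16217546338485023 ((558.0941162109375, -170.0474395751953), (23.710912704467773, 68.7578353881836), 63.01762390136719)
aer scene 80 [0.54070733 0.14403076 0.14238868]
brush/trap diff 2.257843137254902 2.5352380952380953
(392, 756, 3)
```

View pics/fin.png

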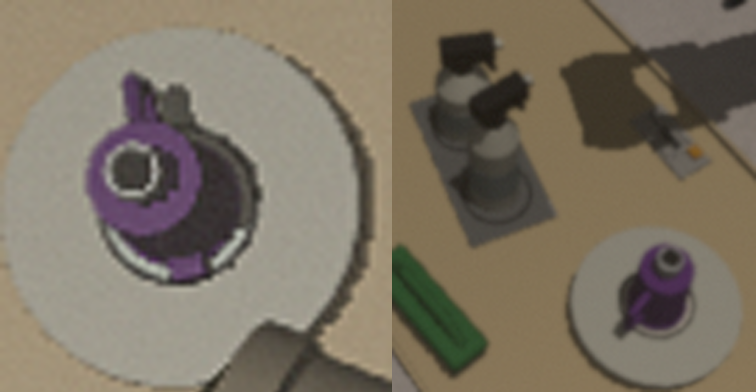

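The aerator sits centred on the jug within about 1 mm, and the jug is inside the deck ring. Both bottles stand inside their rings, the tall one nearer the turntable. The brush and mousetrap haven't moved. Handing in.

```bash
python3 -c "
from rig import env;import numpy as np
o=env.observe();print(o['time_s'],np.abs(o['qvel']).max());print(env.close_job())"
```

```text
33.75 0.35006945683114044
the job is handed in; nothing more can be done
None
```

The tray is set out and handed in at 33.8 s of the 128 s allowed; the hand-in gives no verdict, so what follows rests on my own last pictures. I placed the jug on the turntable, then the short bottle, the tall bottle and the aerator.

| Item | Last check from the cameras |
|---|---|
| Jug | Upside down, about 1 mm from the turntable centre, top at 0.119 m as expected |
| Aerator | About 1 mm from the jug's axis, top at 0.143 m as expected |
| Tall bottle | On the ring nearer the turntable, about 2–3 mm from its centre, head at 0.202 m |
| Short bottle | On the other ring, about 2–3 mm from its centre, head at 0.162 m |
| Brush and mousetrap | No visible change from the first pictures; the mousetrap was last compared before the aerator was placed |

All four stood upright, and the gripper was open and well clear of them. No check failed. The two cameras differed by about 1–2 mm on the aerator, which is within the calibration.

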